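Pick the snap ring off the positioner spindle

TASK

Take the hooked pick from its stand and use it, gently, to lever the locked end of the split ring out of its groove and up over the shoulder on the spindle; do not pull at the ring with the fingers while it is still locked. Put the pick back upright in its stand, and lift the freed ring off the spindle and set it down flat in the steel tray. Do not let the ring fly off or fall, and leave the jar, the bracket and the nozzle alone.

Things in the scene. Friction and masses are not known exactly. Their poses are not given: they have to be found in the camera images.
- hub: Fixed grey block, 110 (x) x 100 (y) mm, with an upright steel spindle at x=y=0; origin under its centre, z up. Ring seat: flat ledge 52 mm up, for x below +16 mm. Spindle 48 mm diameter, top at 74 mm; the groove is the space between the seat and the shoulder. A key (x 23 to 31, y -7 to +7, top 60 mm) stands in the ring's gap. Oiled steel.
- step (a point): Point on the hub's lower front step, at hub x=+50, y=+14, z=45 mm (axes as the hub's). The step is flat, at 45 mm, from hub x=+16 to +50 and y=-45 to +45 mm. It lies 7 mm below the ring seat, and the ring's ends overhang it, so 7 mm are free under them. From this point straight along hub -x one gets under the ring's locked end and, at hub x of about 21, to the spindle.
- shoulder (a point): Outer top edge of the shoulder that locks the ring: a lug 10 mm wide on the spindle, 58 degrees from hub +x towards +y, 29 mm from the spindle's axis and 63 mm above the hub's origin. Its face slopes from the spindle (at 56 mm) outwards and up to this edge; flat on top.
- ring_mid (a point): Centre of the split ring's circle, half-way up its 5 mm round steel wire. 61 mm outside diameter, about 36 g. The 48 degree gap is on its own +x side. Two halves sprung together at the back (-x). Squeezed across its outside (clear of the gap) it closes no further. Once freed it hangs askew on the spindle, by about 0.2 rad, highest at the locked end; best gripped across the level line (ring angles about -50 and 130 degrees), and lifts straight off.
- ring_tip (a point): Locked end of the ring, the one towards +y: centre of the wire. At the start at hub x=+26, y=+11, z=54.5 mm; free underneath from y=+9 to +17. Lifted with the pick, the wire climbs the shoulder's face, the ring spreads (some 5 to 15 N) and after about 12 mm it snaps over: lift a pick toe that is just under the wire 20 mm. It then rests with this end at 67 mm.
- pick_grip (a point): Centre of the pick's upright wooden handle, 16 x 16 mm square (flats along the pick's x and y) and 72 mm long, to be gripped on two flats. The pick weighs about 90 g.
- pick_guard (a point): Centre of the underside of the pick's round guard (36 mm diameter, 5 mm thick), 41 mm below pick_grip. From here a 5 mm round shank runs straight down to a toe 6 mm wide, 4 mm thick, along the pick's -x, its end 12.5 mm from the shank's axis. The shank is clamped at a length that differs each time: the toe's underside is 54 mm below this point, give or take 9 mm, to be felt or seen. It holds firm.
- stand_slot (a point): Point on the top of the pick's fixed stand, 75 mm above the table, where the pick's axis belongs. Stand 80 x 80 mm with a slot through its top from -17.5 to +7.5 mm of this point along the stand's x, 16 mm wide in y. Shank and toe hang through it, toe towards the stand's -x, and the guard rests on the top.
- tray: Fixed low square steel tray, 150 x 150 mm outside, rim 14 mm high and 4 mm thick; origin at the centre of its underside, floor about 4 mm above it.
- paste_jar: Bystander: grey jar, 56 mm diameter, 55 mm high, origin under its centre.
- bracket: Bystander: welded steel angle, 80 x 50 x 56 mm, origin under its centre.
- nozzle: Bystander: copper cylinder (a torch nozzle blank), 28 mm diameter, 45 mm high, standing, origin under its centre.

How it is judged:
By the outcome, as a careful person would: the job done as asked, in the order asked, and still so for the second after the job is handed in, with the robot touching nothing.
It also fails if it takes over 72 s, if anything falls off the work surface, if the arm or the gripper's body presses on something with over 40 N, if the wrist force passes 120 N, or if a joint passes its speed limit or range.

ROBOT

A 7-joint arm with a two-finger parallel gripper is mounted at the origin on the work surface. World frame = base frame: x ahead of the robot, y to its left, z up, the work surface at z = 0. Lengths are in m, angles in degrees, forces in N, time in s.
With the tool pointing down it reaches from about 0.425 to 0.875 m from the base axis. Payload 4.7 kg.
Tool frame: the origin (TCP) lies on the centre line of the jaws, within the pads' length; the fingertips stand 11 mm ahead of it and the grasp point (between the pads) lies 8 mm behind it; z points along the fingers, y is the direction in which the jaws open and shut (so a half turn about z gives the same grasp; the last joint's range is limited). The gripper opens to 87 mm and grips with 3 to 60 N. Pads are 19 mm wide; open, the fingers measure 117 mm over their backs; the gripper's body (75 mm by 190 mm) begins 51 mm behind the grasp point.
Start: joints at [-62.447, 18.392, -4.016, 83.108, 1.295, 78.541, -3.26], TCP at [0.293, 0.58, 0.234] pointing down, gripper open.
Joint ranges: [-163.93, 163.93], [-17.29, 119.83], [-79.2, 71.16], [3.27, 140.29], [-89.18, 269.18], [5.43, 117.66], [-154.24, 154.24]. Speed limits (degrees/s): [147.25, 147.25, 180, 180, 180, 180, 180].

INTERFACE

Orientations are given as [roll, pitch, yaw] about the fixed x, y, z axes, in that order (R = Rz(yaw) Ry(pitch) Rx(roll)).
In Python, from cell import env gives the robot as it stands.
- The arm moves only by the tool servo_tool, never from a script. Its argument "moves" is text: rows parted by semicolons, each of 7 numbers parted by spaces: the shift along the tool's x, y, z as a fraction of full scale, then the turn, a rotation vector about the tool's x, y, z as a fraction of full scale, then the gripper's target within -1 to 1 (shut at 1, half-way at 0, fully open at -1). A call has 1 to 20 rows; each row shifts and turns the pose as measured when the row begins, along the tool's axes as they then stand; what a row does not reach is not made up. Full scale, the value 1, is 1000 mm for a shift and 0.5 rad for a turn. A row lasts 1/12 s, in which the tool goes at most 41.7 mm and 7.16 degrees, less where a joint would pass 70% of its speed; a pose out of reach is approached as far as the arm can. A call with a number of a shift or a turn outside -1 to 1 is refused whole. A call with a gripper value outside its range is refused whole. The fingers move at their own pace and stop on an object; "squeeze" is the grip in N (left out, the last holds). Time passes only in rows, so rows that do not move let the fingers close. It gives the time, the measured TCP pose, the force and the opening at its end, in the units of the state.
- env.get_obs(): the state, without advancing time (a new reading comes with each control period).
- env.read_camera(name): name is "scene" or "side" or "wrist"; returns a dict with "img" (384x512x3 uint8, red, green, blue), "range_z" (384x512 float32, m along the optical axis (not along the pixel's ray), 0 where there is no reading), "mtx" (3x3 intrinsics, pixels), "k1" (the pictures are not rectified: a ray, as slopes to the right and down, at radius r is drawn at 1 + k1 r^2 times it, then the intrinsics apply), "T" (4x4, takes a point from camera to world coordinates); the wrist camera has in their place "hand_eye" (4x4, takes a point from camera to tool coordinates, whose origin is the TCP and whose axes are the flange's). Camera axes: x right, y up, looking along -z (the intrinsics and any distortion apply to the point x, -y, -z); pixel columns grow to the right and rows downward; lengths in m; the calibration is good to about 2 mm. A picture is of the moment at which its call begins: read the wrist's pose just before it.
- env.sign_off(): hands the job in, once; it reports no verdict.
The state is a dict: "time_s": time; "qpos": joint angles; "joint_velocities": joint speeds; "effort": joint torques, N m; "tool_pos": TCP position; "tool_rot": TCP orientation; "force": force on the tool from outside, world axes, zero at the start; "wrist_torque": the same for the moment, N m; "grip_width": finger opening in m.
Only numpy, scipy, OpenCV 4.12 (cv2) and the standard library are available. Lean on these libraries where they do the work, as an engineer would, in place of code of your own. Each camera call takes 0.05 s, during which the arm holds its last target.

## Working session

There is one attempt and no reset: what is moved stays moved. The work goes in short steps, Python scripts to look and compute and a tool call to move; the robot and the scene stay as the last step left them, time stands still between calls to the robot, and variables do not carry over. Pictures are saved under pics/ and viewed, and the job is handed in when it is done.

Besides the shell and the picture viewer there is one more tool, called by a JSON object that holds its "fn" and its "kwargs", one argument or row to a line. servo_tool: Moves the arm, as the interface text tells. Its arguments: {"type":"object","properties":{"moves":{"type":"string"},"squeeze":{"type":"number"}},"required":["moves"]}

```bash
ls; mkdir -p pics
cat > h.py <<'E'
import numpy as np, cv2
from cell import env
from scipy.spatial.transform import Rotation as R
def tool():
    o=env.get_obs(); T=np.eye(4); T[:3,:3]=R.from_euler('xyz',o['tool_rot'],degrees=True).as_matrix(); T[:3,3]=o['tool_pos']; return T,o
def cam(n):
    T,o=tool(); c=env.read_camera(n)
    c['W']=c['T'] if n!='wrist' else T@c['hand_eye']
    return c
def ray(c,u,v):
    m=c['mtx']; k=np.array([c['k1'],0,0,0,0],float)
    p=cv2.undistortPoints(np.array([[[u,v]]],float),m,k)[0,0]
    d=c['W'][:3,:3]@np.array([p[0],-p[1],-1]); return c['W'][:3,3],d
def onz(c,u,v,z):
    o,d=ray(c,u,v); return o+d*(z-o[2])/d[2]
def cloud(c):
    h,w=c['range_z'].shape; vv,uu=np.mgrid[:h,:w]
    p=cv2.undistortPoints(np.stack([uu,vv],-1).reshape(-1,1,2).astype(float),c['mtx'],np.array([c['k1'],0,0,0,0],float)).reshape(h,w,2)
    z=c['range_z'].astype(float)
    P=np.stack([p[...,0]*z,-p[...,1]*z,-z],-1)
    P=P@c['W'][:3,:3].T+c['W'][:3,3]; P[z==0]=np.nan; return P
def proj(c,p):
    q=np.linalg.inv(c['W'])@np.append(p,1); x,y=q[0]/-q[2],-q[1]/-q[2]; f=1+c['k1']*(x*x+y*y)
    a=c['mtx']@np.array([x*f,y*f,1]); return a[:2]
def save(c,n,crop=None,s=1):
    im=c['img'][...,::-1]
    if crop: im=im[crop[1]:crop[3],crop[0]:crop[2]]
    if s!=1: im=cv2.resize(im,None,fx=s,fy=s,interpolation=cv2.INTER_CUBIC)
    cv2.imwrite('pics/'+n+'.png',im)
E
python3 - <<'E'
from h import *
import pickle
print(env.get_obs())
for n in ['scene','side','wrist']:
    c=cam(n); save(c,n+'0'); print(n,c['mtx'].tolist(),c['k1'],c['W'].round(3).tolist())
    pickle.dump(c,open(n+'0.pkl','wb'))
E
```

```text
pics
{'time_s': 0.0, 'qpos': array([-62.44600326,  18.44098269,  -4.01570016,  83.17539969,
         1.29508892,  78.53748335,  -3.2616415 ]), 'joint_velocities': array([ 0.0133998 , -0.03542612, -0.08744231,  0.0510327 ,  0.02426468,
       -0.0075542 ,  0.06323434]), 'effort': array([-1.42706158e-03, -4.91296828e+01, -4.04959833e-01, -3.12529635e+01,
       -6.41540461e-02,  4.37186623e-02,  2.04994844e-04]), 'tool_pos': array([0.29233441, 0.57997243, 0.23243532]), 'tool_rot': array([-1.79891379e+02,  5.61101646e-03,  1.53254306e+02]), 'force': array([-0.93799345,  0.24568734, -0.33371984]), 'wrist_torque': array([ 0.03790545,  0.0281125 , -0.02840938]), 'grip_width': 0.08738729841513498}
scene [[421.64377793699003, 0.0, 254.25106056710092], [0.0, 421.64377793699003, 195.12577417999933], [0.0, 0.0, 1.0]] -0.14790032700529304 [[-0.506, -0.704, 0.499, 1.092], [0.862, -0.423, 0.279, 0.276], [0.014, 0.571, 0.821, 0.883], [0.0, 0.0, 0.0, 1.0]]
side [[347.14986936705895, 0.0, 255.0627925350179], [0.0, 347.14986936705895, 186.77066071889865], [0.0, 0.0, 1.0]] -0.03462581807410492 [[0.803, 0.472, -0.364, 0.311], [-0.595, 0.633, -0.495, -0.42], [-0.004, 0.614, 0.789, 0.765], [0.0, 0.0, 0.0, 1.0]]
wrist [[313.6069557299298, 0.0, 257.66164127982796], [0.0, 313.6069557299298, 197.18703514601225], [0.0, 0.0, 1.0]] 0.02322537466800157 [[0.45, -0.859, -0.245, 0.225], [0.893, 0.432, 0.125, 0.614], [-0.001, -0.275, 0.961, 0.383], [0.0, 0.0, 0.0, 1.0]]
```

View pics/scene0.png

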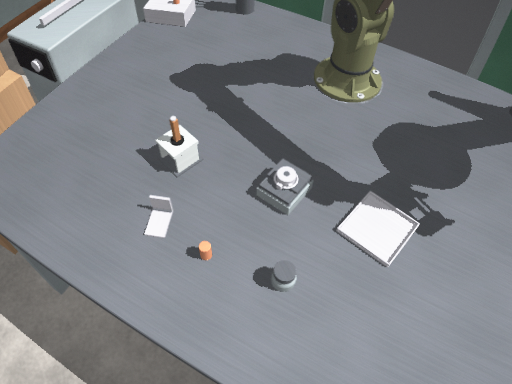

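View pics/side0.png

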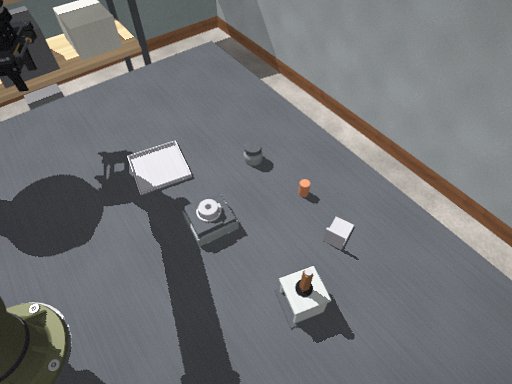

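View pics/wrist0.png

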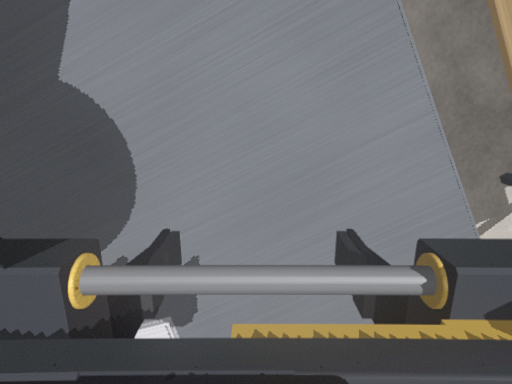

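Run:
```python
from h import *
import pickle
s=pickle.load(open('scene0.pkl','rb')); d=pickle.load(open('side0.pkl','rb'))
a=cv2.resize(s['img'][145:225,240:330],(540,480),interpolation=cv2.INTER_CUBIC)
b=cv2.resize(d['img'][190:250,175:245],(560,480),interpolation=cv2.INTER_CUBIC)
cv2.imwrite('pics/hubA.png',a[...,::-1]);cv2.imwrite('pics/hubB.png',b[...,::-1])
save(s,'stA',(145,105,215,185),6);save(d,'stB',(265,255,345,335),6)
for n,c in(('s',s),('d',d)):
    P=cloud(c)
    pts=dict(s=dict(stand=(187,140),hubtop=(287,175),tray=(378,228),noz=(205,244),jar=(285,267)),d=dict(stand=(290,285),hubtop=(208,210),tray=(160,167),noz=(305,183),jar=(253,148)))[n]
    for k,(u,v) in pts.items(): print(n,k,P[v,u].round(3))
```

```text
s stand [ 0.543 -0.234  0.079]
s hubtop [0.508 0.038 0.073]
s tray [0.488 0.287 0.006]
s noz [ 0.755 -0.036  0.047]
s jar [0.718 0.146 0.057]
d stand [ 0.534 -0.237  0.074]
d hubtop [0.497 0.024 0.074]
d tray [0.482 0.28  0.006]
d noz [ 0.756 -0.038  0.046]
d jar [0.716 0.14  0.057]
```

View pics/hubA.png

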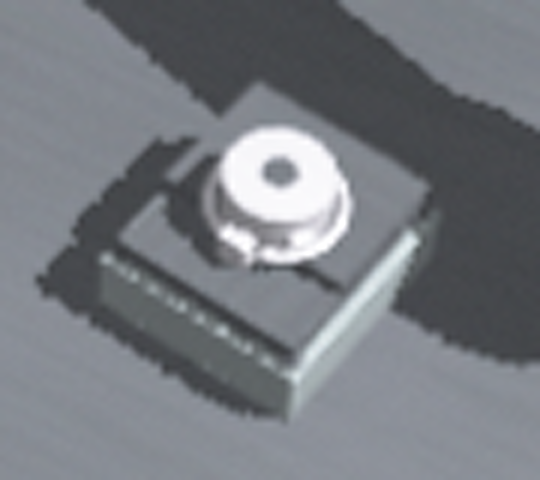

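View pics/hubB.png

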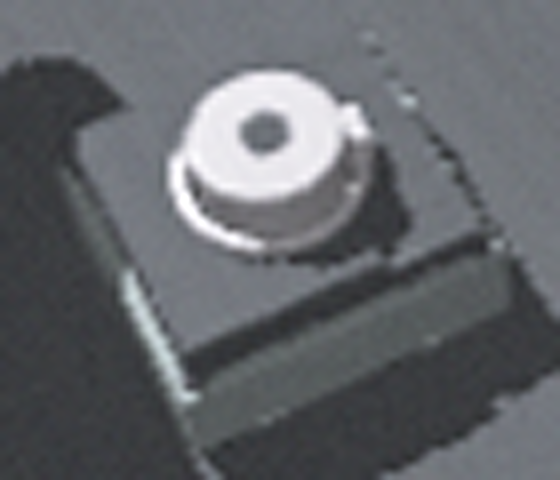

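View pics/stA.png

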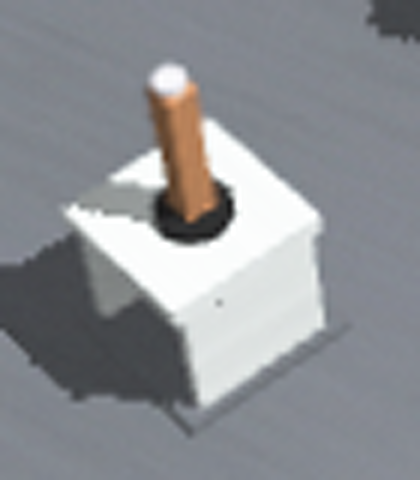

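View pics/stB.png

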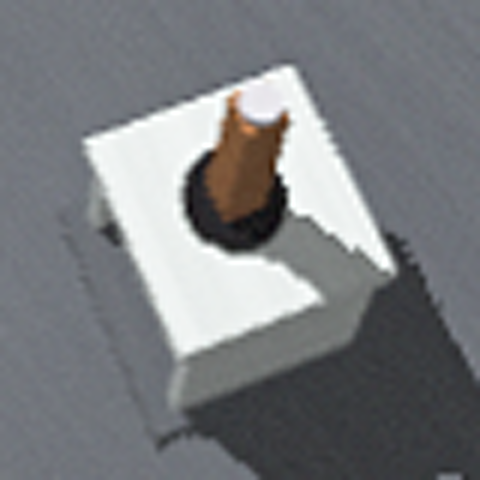

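Run:
```python
from h import *
import pickle
cs={n:pickle.load(open(n+'0.pkl','rb')) for n in('scene','side')}
for n,c in cs.items():
    P=cloud(c).reshape(-1,3)
    near=lambda x,y,r:(np.hypot(P[:,0]-x,P[:,1]-y)<r)
    def rect(m,l):
        q=P[m][:,:2]
        r=cv2.minAreaRect((q*1000).astype(np.float32)); print(n,l,m.sum(),np.round(r[0],1),np.round(r[1],1),round(r[2],1),'zmed',np.median(P[m][:,2]).round(4))
    rect(near(.54,-.225,.08)&(abs(P[:,2]-.076)<.006),'stand')
    rect(near(.52,.03,.09)&(P[:,2]>.03),'hub')
    rect(near(.52,.03,.09)&(abs(P[:,2]-.052)<.002),'seat')
    rect(near(.52,.03,.09)&(abs(P[:,2]-.045)<.002),'step')
    rect(near(.52,.03,.09)&(P[:,2]>.07),'spindle')
    rect(near(.54,-.225,.08)&(P[:,2]>.1),'handle')
    rect(near(.485,.285,.13)&(P[:,2]>.008),'tray')
```

```text
scene stand 615 [ 555. -260.] [82.9 82.6] 75.1 zmed 0.0743
scene hub 1498 [506.8  35.3] [100.2 108.1] 82.7 zmed 0.049
scene seat 281 [495.5  36.9] [90.7 81.3] 83.0 zmed 0.0514
scene step 275 [506.8  35.4] [90.2 98. ] 82.0 zmed 0.0443
scene spindle 228 [504.6  34.8] [46.1 46.2] 11.9 zmed 0.0726
scene handle 138 [ 554.6 -257.5] [16.  17.2] 69.0 zmed 0.133
scene tray 453 [483.3 285.9] [150.5 155. ] 78.7 zmed 0.0121
side stand 1235 [ 551.5 -260.4] [81.8 81.4] 73.8 zmed 0.075
side hub 1580 [502.1  32.2] [ 99.1 110.3] 82.3 zmed 0.0518
side seat 432 [490.5  35.1] [92.  76.4] 82.8 zmed 0.0524
side step 296 [502.6  33. ] [ 91.8 100.5] 82.2 zmed 0.0454
side spindle 264 [502.5  31.8] [46.7 45.9] 53.4 zmed 0.0745
side handle 191 [ 550.2 -258.4] [17.  16.1] 75.1 zmed 0.141
side tray 389 [481.4 285.3] [154.3 150.9] 78.9 zmed 0.0133
```

Run:
```python
from h import *
import pickle
s=pickle.load(open('scene0.pkl','rb')); d=pickle.load(open('side0.pkl','rb'))
def g(c,x0,y0,x1,y1,n):
    im=c['img'][y0:y1,x0:x1].astype(float); im=255*(np.clip(im/255,0,1))**.5
    im=cv2.resize(im.astype(np.uint8),None,fx=12,fy=12,interpolation=cv2.INTER_CUBIC); cv2.imwrite('pics/'+n+'.png',im[...,::-1])
g(s,150,132,205,180,'gA'); g(d,270,262,335,330,'gB')
w=pickle.load(open('wrist0.pkl','rb')); print(w['hand_eye'].round(3).tolist())
for n,c in(('s',s),('d',d)):
    P=cloud(c); m=(np.hypot(P[...,0]-.553,P[...,1]+.26)<.035)&(P[...,2]<.068); print(n,m.sum()); print(P[m].round(3)[:40].tolist())
    # guard dark ring
    m2=(c['img'].max(-1)<60)&(np.hypot(P[...,0]-.553,P[...,1]+.258)<.035)&(P[...,2]>.07)&(P[...,2]<.09); q=P[m2]; (x,y),r=cv2.minEnclosingCircle((q[:,:2]*1000).astype(np.float32)); print('guard',m2.sum(),x,y,r,np.median(q[:,2]))
    m3=(P[...,2]>.148)&(np.hypot(P[...,0]-.553,P[...,1]+.258)<.035); print('top',m3.sum(),P[m3].mean(0),P[m3].max(0))
```

```text
[[-0.0, 0.961, 0.275, 0.076], [1.0, 0.0, -0.001, -0.0], [-0.001, 0.275, -0.961, -0.151], [0.0, 0.0, 0.0, 1.0]]
s 54
[[0.568, -0.289, 0.007], [0.564, -0.291, 0.001], [0.567, -0.291, 0.0], [0.566, -0.288, 0.001], [0.566, -0.285, 0.003], [0.572, -0.287, 0.003], [0.569, -0.286, 0.001], [0.568, -0.283, 0.002], [0.565, -0.283, -0.002], [0.565, -0.279, 0.002], [0.575, -0.285, 0.004], [0.573, -0.283, 0.003], [0.572, -0.281, 0.003], [0.571, -0.278, 0.004], [0.569, -0.275, 0.004], [0.567, -0.274, 0.003], [0.577, -0.283, 0.003], [0.576, -0.281, 0.003], [0.573, -0.28, 0.001], [0.571, -0.278, -0.001], [0.571, -0.274, 0.002], [0.569, -0.273, 0.001], [0.569, -0.269, 0.002], [0.581, -0.28, 0.005], [0.578, -0.279, 0.002], [0.576, -0.277, 0.001], [0.575, -0.275, 0.002], [0.576, -0.27, 0.006], [0.574, -0.268, 0.005], [0.572, -0.267, 0.003], [0.582, -0.277, 0.003], [0.58, -0.274, 0.003], [0.579, -0.271, 0.004], [0.577, -0.27, 0.002], [0.577, -0.266, 0.004], [0.574, -0.265, 0.003], [0.583, -0.272, 0.003], [0.58, -0.271, 0.0], [0.581, -0.266, 0.005], [0.578, -0.266, 0.001]]
guard 57 556.2919921875 -255.91
[... 367 characters left out ...]
48, 0.005], [0.521, -0.247, 0.004], [0.523, -0.248, 0.004], [0.525, -0.249, 0.003], [0.522, -0.249, 0.003], [0.524, -0.251, 0.002], [0.525, -0.252, 0.005], [0.52, -0.251, 0.005], [0.521, -0.253, 0.005], [0.524, -0.254, 0.003], [0.521, -0.254, 0.003], [0.523, -0.255, 0.002], [0.52, -0.256, 0.002], [0.521, -0.257, 0.003], [0.522, -0.259, 0.005], [0.52, -0.259, 0.003], [0.522, -0.26, 0.002], [0.52, -0.262, 0.004], [0.522, -0.263, 0.003], [0.52, -0.265, 0.004], [0.519, -0.267, 0.003], [0.52, -0.269, 0.007], [0.52, -0.269, 0.002]]
guard 110 551.6885986328125 -259.9060363769531 17.920164108276367 0.07997916507751412
top 79 [ 0.54952429 -0.2588999   0.15393025] [ 0.55838751 -0.24887158  0.15822046]
```

View pics/gA.png

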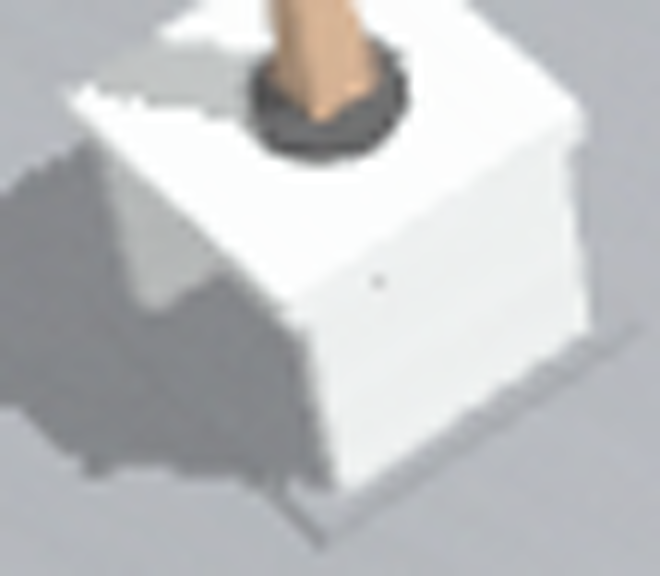

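View pics/gB.png

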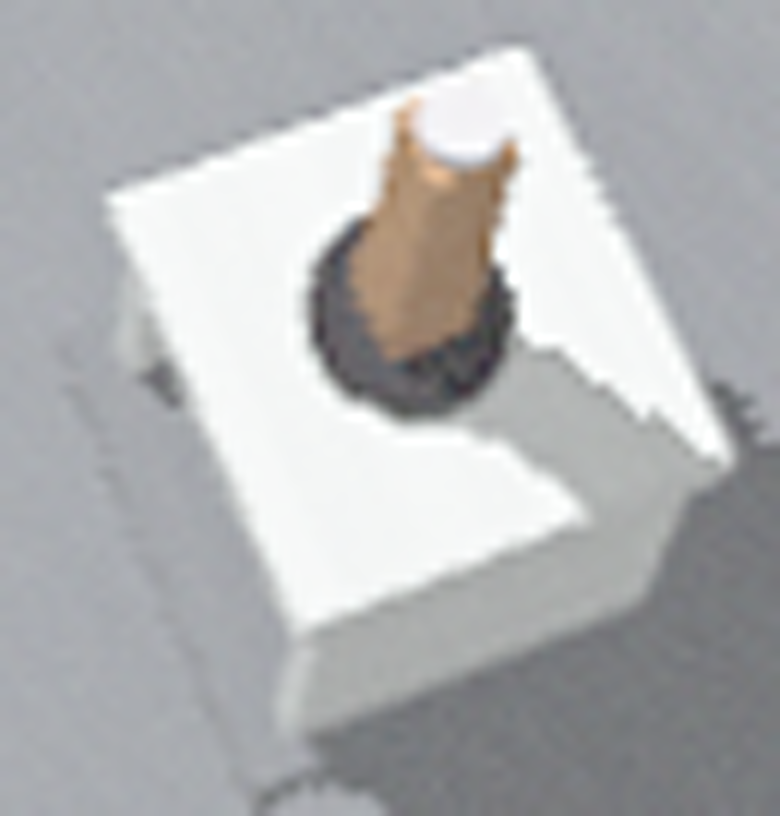

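{"fn": "servo_tool", "kwargs": {
  "moves": "0 0 0 0 0 0.25 -1;0 0 0 0 0 0.25 -1;0 0 0 0 0 0.25 -1;0 0 0 0 0 0.25 -1;0 0 0 0 0 0.25 -1;0 0 0 0 0 0.25 -1;0 0 0 0 0 0.25 -1;0 0 0 0 0 0.25 -1;0 0 0 0 0 0.25 -1;0 0 0 0 0 0.25 -1;0 0 0 0 0 0.25 -1"
}}

```text
time_s: 1.07
tool_pos: [0.2911, 0.5775, 0.227]
tool_rot: [-179.9, 0.6, 74.1]
force: [0.0, 0.2, -0.6]
grip_width: 0.0871
```

{"fn": "servo_tool", "kwargs": {
  "moves": "-0.034 0.022 -0.001 0 0 0 -1;-0.034 0.022 -0.001 0 0 0 -1;-0.034 0.022 -0.001 0 0 0 -1;-0.034 0.022 -0.001 0 0 0 -1;-0.034 0.022 -0.001 0 0 0 -1;-0.034 0.022 -0.001 0 0 0 -1;-0.034 0.022 -0.001 0 0 0 -1;-0.034 0.022 -0.001 0 0 0 -1;-0.034 0.022 -0.001 0 0 0 -1;-0.034 0.022 -0.001 0 0 0 -1;-0.034 0.022 -0.001 0 0 0 -1;-0.034 0.022 -0.001 0 0 0 -1;-0.034 0.022 -0.001 0 0 0 -1;-0.034 0.022 -0.001 0 0 0 -1"
}}

```text
time_s: 2.23
tool_pos: [0.4531, 0.0272, 0.2383]
tool_rot: [-179.5, 0.7, 74.9]
force: [0.2, -0.3, -0.0]
grip_width: 0.0868
```

```bash
cat >> h.py <<'E'
def delta(p,yaw=None,roll=180,pitch=0):
    T,o=tool(); d=T[:3,:3].T@(np.array(p)-T[:3,3])
    out=d
    if yaw is not None:
        Rt=R.from_euler('xyz',[roll,pitch,yaw],degrees=True).as_matrix()
        rv=R.from_matrix(T[:3,:3].T@Rt).as_rotvec()/0.5
        print('turn(scale)',rv.round(3))
    print('shift',d.round(4),'norm',np.linalg.norm(d).round(4),'q7',o['qpos'][6].round(1),'pos',T[:3,3].round(4),'rot',np.round(o['tool_rot'],2),'f',o['force'].round(2),'t',o['time_s'],'g',round(o['grip_width'],4))
E
python3 - <<'E'
from h import *
import pickle
c=cam('wrist'); save(c,'w1'); pickle.dump(c,open('w1.pkl','wb'))
delta([.5525,-.258,.25],74.5)
E
```

```text
turn(scale) [-0.011  0.032 -0.008]
shift [-0.239   0.1682 -0.0081] norm 0.2924 q7 -26.0 pos [0.4553 0.0175 0.239 ] rot [-179.68    0.92   74.28] f [ 1.1  -6.64  0.52] t 2.2833 g 0.0867
```

View pics/w1.png

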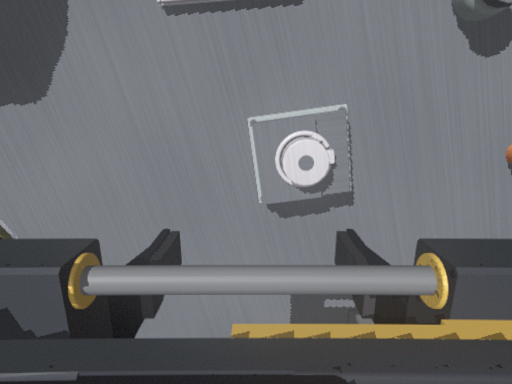

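{"fn": "servo_tool", "kwargs": {
  "moves": "-0.030 0.021 -0.001 0 0 0 -1;-0.030 0.021 -0.001 0 0.01 0 -1;-0.030 0.021 -0.001 0 0.01 0 -1;-0.030 0.021 -0.001 0 0.01 0 -1;-0.030 0.021 -0.001 0 0 0 -1;-0.030 0.021 -0.001 0 0 0 -1;-0.030 0.021 -0.001 0 0 0 -1;-0.015 0.010 -0.001 0 0 0 -1;0 0 0 0 0 0 -1;0 0 0 0 0 0 -1"
}}

```text
time_s: 3.12
tool_pos: [0.5447, -0.2488, 0.2456]
tool_rot: [-179.7, 0.0, 74.1]
force: [-0.1, 0.5, 0.8]
grip_width: 0.0872
```

Run:
```python
from h import *
import pickle
delta([.5525,-.258,.25],74.5)
c=cam('wrist'); save(c,'w2'); pickle.dump(c,open('w2.pkl','wb'))
```

```text
turn(scale) [-0.01   0.001 -0.015]
shift [-0.0067  0.01   -0.0044] norm 0.0128 q7 16.9 pos [ 0.5447 -0.2488  0.2456] rot [-1.797e+02  4.000e-02  7.408e+01] f [-0.1   0.45  0.76] t 3.1167 g 0.0872
```

View pics/w2.png

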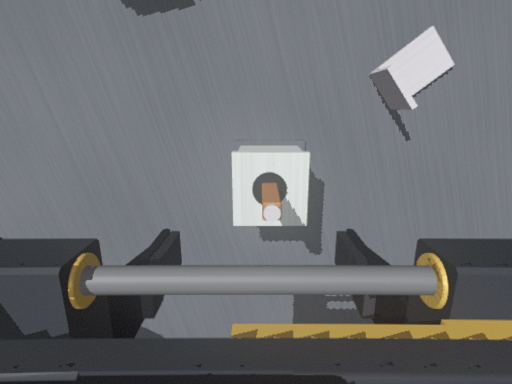

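Run:
```python
from h import *
import pickle
c=pickle.load(open('w2.pkl','rb'))
im=c['img'].astype(int)
roi=np.zeros(im.shape[:2],bool); roi[165:226,240:305]=1
dark=(im.max(-1)<70)&roi; org=(im[...,0]>im[...,2]+40)&roi
g=dark|org; 
ct=max(cv2.findContours(dark.astype(np.uint8),0,2)[0],key=cv2.contourArea)
(x,y),r=cv2.minEnclosingCircle(ct); print('guard px',x,y,r, onz(c,x,y,.080), onz(c,x+r,y,.08)[:2]-onz(c,x-r,y,.08)[:2])
wh=(im.min(-1)>150); wh[:145]=0;wh[232:]=0;wh[:,:225]=0;wh[:,320:]=0
ct=max(cv2.findContours(wh.astype(np.uint8),0,2)[0],key=cv2.contourArea)
q=np.array([onz(c,u,v,.075)[:2]*1000 for u,v in ct[:,0]],np.float32); print(cv2.minAreaRect(q))
P=cloud(c); m=P[...,2]>.145; m[:, :240]=0;m[:,305:]=0;m[230:]=0; print('top',m.sum(),P[m].mean(0), np.nanmax(P[m][:,2]))
q=(P[m&True][:,:2]*1000).astype(np.float32); print(cv2.minAreaRect(q))
save(c,'w2c',(220,135,325,235),6)
```

```text
Traceback (most recent call last):
ValueError: max() iterable argument is empty
```

Run:
```python
from h import *
import pickle
c=pickle.load(open('w2.pkl','rb'))
im=c['img'].astype(int)
save(c,'w2c',(220,135,325,235),6)
print(im[188,258],im[175,270],im[213,271],im[195,270])
roi=np.zeros(im.shape[:2],bool); roi[165:226,240:305]=1
dark=(im.max(-1)<110)&roi
ct=max(cv2.findContours(dark.astype(np.uint8),0,2)[0],key=cv2.contourArea)
(x,y),r=cv2.minEnclosingCircle(ct); print('guard px',x,y,r, onz(c,x,y,.080), onz(c,x+r,y,.08)[:2]-onz(c,x-r,y,.08)[:2])
wh=(im.min(-1)>150); wh[:145]=0;wh[232:]=0;wh[:,:225]=0;wh[:,320:]=0
ct=max(cv2.findContours(wh.astype(np.uint8),0,2)[0],key=cv2.contourArea)
q=np.array([onz(c,u,v,.075)[:2]*1000 for u,v in ct[:,0]],np.float32); print(cv2.minAreaRect(q))
P=cloud(c); m=P[...,2]>.145; m[:, :240]=0;m[:,305:]=0;m[230:]=0; print('top',m.sum(),P[m].mean(0), np.nanmax(P[m][:,2]))
q=(P[m&True][:,:2]*1000).astype(np.float32); print(cv2.minAreaRect(q))
```

```text
[91 94 91] [93 95 94] [212 211 216] [163 128 100]
guard px 269.0 189.09375 16.592906951904297 [ 0.55325842 -0.25788618  0.08      ] [ 0.03321973 -0.00942835]
((554.5667724609375, -256.6431579589844), (86.82405853271484, 80.8143539428711), 74.11399841308594)
top 380 [ 0.55307888 -0.25682103  0.15342083] 0.15713767309033905
((552.7846069335938, -258.2742614746094), (16.187124252319336, 15.048114776611328), 74.0100326538086)
```

View pics/w2c.png

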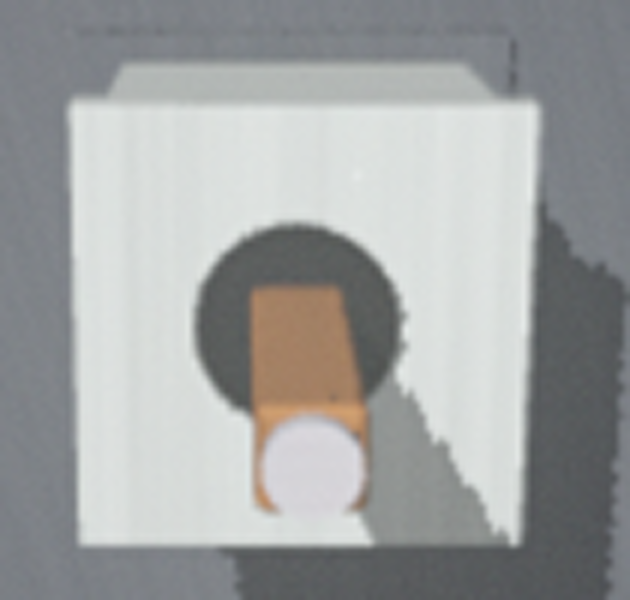

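```bash
python3 -c "
from h import *
delta([.553,-.2578,.108],74.1)"
```

```text
turn(scale) [-0.01   0.001  0.001]
shift [-0.0067  0.0113  0.1376] norm 0.1382 q7 16.9 pos [ 0.5446 -0.2483  0.2456] rot [-1.7971e+02  2.0000e-02  7.4130e+01] f [-0.36  0.35  0.08] t 3.1667 g 0.087
```

{"fn": "servo_tool", "kwargs": {
  "moves": "-0.006 0.011 0 0 0 0 -1;0 0 0 -0.01 0 0 -1;0 0 0.03 0 0 0 -1;0 0 0.03 0 0 0 -1;0 0 0.03 0 0 0 -1;0 0 0.025 0 0 0 -1;0 0 0.012 0 0 0 -1;0 0 0 0 0 0 -1;0 0 0 0 0 0 -1"
}}

```text
time_s: 3.92
tool_pos: [0.5558, -0.2369, 0.1164]
tool_rot: [179.9, -0.9, 75.2]
force: [0.4, -1.1, 1.2]
grip_width: 0.0872
```

```bash
python3 -c "
from h import *
delta([.553,-.2578,.108],74.1)"
```

```text
turn(scale) [ 0.004 -0.031  0.04 ]
shift [-0.0211  0.0026  0.0081] norm 0.0227 q7 21.7 pos [ 0.5558 -0.2369  0.1164] rot [179.87  -0.89  75.25] f [ 0.38 -1.13  1.2 ] t 3.9167 g 0.0872
```

{"fn": "servo_tool", "kwargs": {
  "moves": "-0.010 0.002 0.002 0 -0.03 0.03 -1;-0.010 0 0.002 0 0 0 -1;0 0 0.002 0 0 0 -1;0 0 0 0 0 0 -1"
}}

```text
time_s: 4.25
tool_pos: [0.5553, -0.2582, 0.115]
tool_rot: [179.4, -0.0, 74.4]
force: [0.1, -0.3, -0.5]
grip_width: 0.0869
```

```bash
python3 -c "
from h import *
delta([.553,-.2578,.108],74.1)"
```

```text
turn(scale) [ 0.02  -0.     0.012]
shift [-0.0002 -0.0024  0.007 ] norm 0.0074 q7 22.6 pos [ 0.5553 -0.2582  0.115 ] rot [179.44  -0.    74.44] f [ 0.14 -0.3  -0.47] t 4.25 g 0.0869
```

{"fn": "servo_tool", "kwargs": {
  "moves": "0 -0.002 0.004 0.02 0 0.01 -1;0 0 0.004 0 0 0 -1;0 0 0 0 0 0 -1"
}}

```text
time_s: 4.5
tool_pos: [0.5539, -0.2596, 0.1082]
tool_rot: [179.9, 0.0, 74.0]
force: [-0.1, -0.9, 0.4]
grip_width: 0.087
```

```bash
python3 -c "
from h import *
delta([.553,-.2578,.108],74.1)"
```

```text
turn(scale) [ 0.004  0.001 -0.004]
shift [ 0.0015 -0.0013  0.0002] norm 0.002 q7 22.6 pos [ 0.5539 -0.2596  0.1082] rot [1.7988e+02 2.0000e-02 7.4000e+01] f [-0.09 -0.92  0.44] t 4.5 g 0.087
```

{"fn": "servo_tool", "kwargs": {
  "moves": "0.001 -0.001 0 0 0 0 1;0 0 0 0 0 0 1;0 0 0 0 0 0 1;0 0 0 0 0 0 1;0 0 0 0 0 0 1;0 0 0 0 0 0 1;0 0 0 0 0 0 1;0 0 0 0 0 0 1",
  "squeeze": 35
}}

```text
time_s: 5.17
tool_pos: [0.5532, -0.2576, 0.1079]
tool_rot: [179.9, 0.0, 74.0]
force: [-0.3, -0.1, -0.4]
grip_width: 0.0417
```

```bash
python3 -c "
from h import *
delta([.553,-.2578,.108],74.1)
print(env.get_obs()['wrist_torque'])"
```

```text
turn(scale) [ 0.003  0.    -0.002]
shift [-0.0002 -0.0002 -0.0001] norm 0.0003 q7 22.4 pos [ 0.5532 -0.2576  0.1079] rot [179.91   0.    74.04] f [-0.34 -0.14 -0.43] t 5.1667 g 0.0417
[-0.12984641  0.07552219  0.00458593]
```

Still closing.

{"fn": "servo_tool", "kwargs": {
  "moves": "0 0 0 0 0 0 1;0 0 0 0 0 0 1;0 0 0 0 0 0 1;0 0 0 0 0 0 1;0 0 0 0 0 0 1;0 0 0 0 0 0 1;0 0 0 0 0 0 1"
}}

```text
time_s: 5.75
tool_pos: [0.5533, -0.2576, 0.108]
tool_rot: [179.9, -0.0, 74.0]
force: [0.2, -0.2, 0.1]
grip_width: 0.0161
```

```bash
python3 -c "
from h import *
delta([.553,-.2578,.108],74.1)
print(env.get_obs()['wrist_torque'])"
```

```text
turn(scale) [ 0.004 -0.    -0.002]
shift [-0.0002 -0.0003 -0.    ] norm 0.0004 q7 22.4 pos [ 0.5533 -0.2576  0.108 ] rot [179.9   -0.    74.04] f [ 0.24 -0.24  0.08] t 5.75 g 0.0161
[-0.0497359   0.06214036  0.04660087]
```

{"fn": "servo_tool", "kwargs": {
  "moves": "0 0 -0.006 0 0 0 1;0 0 -0.008 0 0 0 1;0 0 -0.008 0 0 0 1;0 0 0 0 0 0 1"
}}

```text
time_s: 6.08
tool_pos: [0.5527, -0.2576, 0.1316]
tool_rot: [180.0, 0.0, 74.0]
force: [0.9, -1.0, -1.1]
grip_width: 0.0158
```

```bash
python3 -c "
from h import *
delta([.5533,-.2576,.130],74.1)"
```

```text
turn(scale) [ 0.     0.    -0.003]
shift [0.0001 0.0006 0.0016] norm 0.0017 q7 21.5 pos [ 0.5527 -0.2576  0.1316] rot [1.7999e+02 1.0000e-02 7.4020e+01] f [ 0.9  -1.01 -1.14] t 6.0833 g 0.0158
```

Good, accurate at this speed.

{"fn": "servo_tool", "kwargs": {
  "moves": "0 0.001 -0.012 0 0 0 1;0 0 -0.012 0 0 0 1;0 0 -0.012 0 0 0 1;0 0 -0.012 0 0 0 1;0 0 -0.02 0 0 0 1;0 0 -0.02 0 0 0 1;0 0 -0.01 0 0 0 1;0 0 0 0 0 0 1;0 0 0 0 0 0 1"
}}

```text
time_s: 6.83
tool_pos: [0.5543, -0.2588, 0.2425]
tool_rot: [179.7, -0.0, 74.0]
force: [-0.4, 0.4, -0.6]
grip_width: 0.0159
```

Run:
```python
from h import *
import pickle
delta([.5533,-.2576,.230],74.1)
for n in ('scene','side'):
    c=cam(n); pickle.dump(c,open(n+'1.pkl','wb'))
    p=proj(c,np.array([.5533,-.2576,.16])).astype(int); print(n,p)
    save(c,n+'1',(p[0]-40,p[1]-40,p[0]+40,p[1]+50),6)
```

```text
turn(scale) [ 0.012 -0.001 -0.004]
shift [ 0.0009 -0.0014  0.0125] norm 0.0126 q7 18.2 pos [ 0.5543 -0.2588  0.2425] rot [ 1.7967e+02 -2.0000e-02  7.3980e+01] f [-0.39  0.38 -0.61] t 6.8333 g 0.0159
scene [172 116]
side [308 269]
```

View pics/scene1.png

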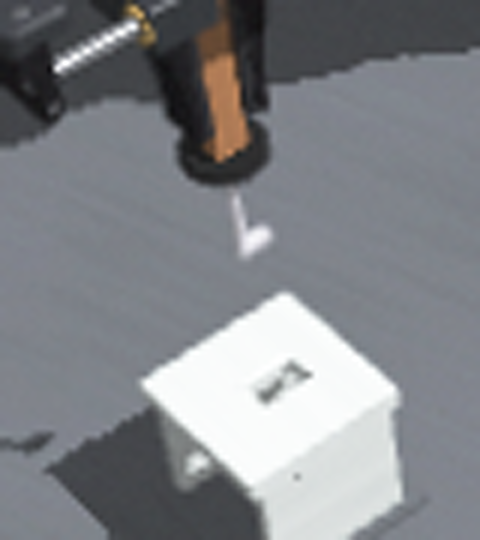

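View pics/side1.png

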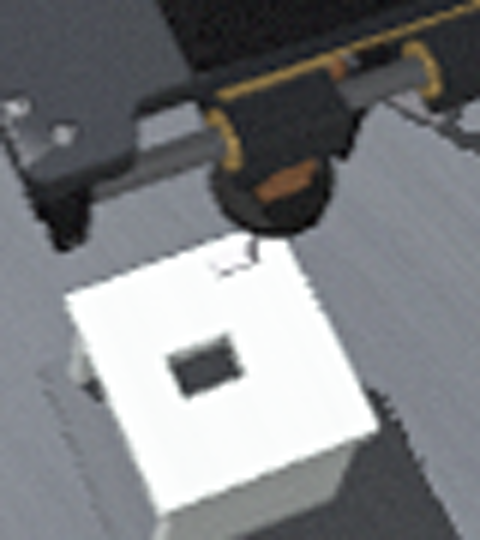

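Run:
```python
from h import *
import pickle
T,o=tool(); ax=T[:3,2]; p0=T[:3,3]; ty=T[:3,1]
for n in('scene','side'):
    c=pickle.load(open(n+'1.pkl','rb'))
    P=cloud(c)
    for L in (45,54,63):
        b=p0+ax*(.033+L/1000); print(n,L,'axis',proj(c,b).round(1),'tip',proj(c,b-ty*.0125).round(1),'tiptop',proj(c,b-ty*.0125-ax*.004).round(1))
    m=(P[...,2]<.19)&(P[...,2]>.13)&(np.hypot(P[...,0]-p0[0],P[...,1]-p0[1])<.03); print(m.sum(),P[m].min(0) if m.any() else '',np.sort(P[m][:,2]).round(3)); v,u=np.where(m); print(u.min(),u.max(),v.min(),v.max())
c=pickle.load(open('scene1.pkl','rb')); save(c,'tz',(160,95,190,130),16)
c=pickle.load(open('side1.pkl','rb')); save(c,'tz2',(295,255,325,285),16)
```

```text
scene 45 axis [172.  115.3] tip [176.1 112.9] tiptop [175.9 111.7]
scene 54 axis [172.5 118. ] tip [176.6 115.5] tiptop [176.4 114.3]
scene 63 axis [173.  120.6] tip [177.  118.2] tiptop [176.8 117. ]
29 [ 0.54257276 -0.26094416  0.15696301] [0.157 0.157 0.157 0.157 0.157 0.158 0.158 0.158 0.159 0.16  0.16  0.161
 0.162 0.163 0.167 0.167 0.167 0.17  0.172 0.172 0.174 0.176 0.176 0.179
 0.18  0.185 0.185 0.185 0.186]
170 177 109 118
side 45 axis [309.7 269. ] tip [303.6 271.2] tiptop [303.9 270.3]
side 54 axis [309.2 271. ] tip [303.1 273.3] tiptop [303.3 272.4]
side 63 axis [308.6 273. ] tip [302.6 275.2] tiptop [302.9 274.4]
37 [ 0.54006052 -0.2623578   0.15663963] [0.157 0.157 0.158 0.158 0.158 0.159 0.159 0.159 0.159 0.16  0.16  0.16
 0.16  0.16  0.16  0.16  0.161 0.161 0.161 0.161 0.161 0.161 0.161 0.161
 0.161 0.162 0.162 0.163 0.164 0.165 0.168 0.168 0.169 0.172 0.173 0.176
 0.176]
302 310 268 274
```

View pics/tz.png

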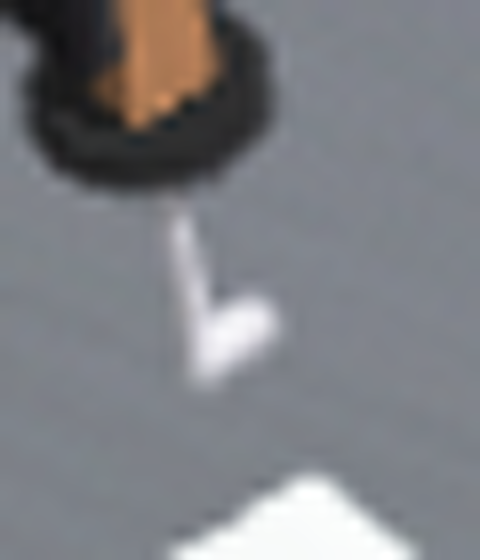

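View pics/tz2.png

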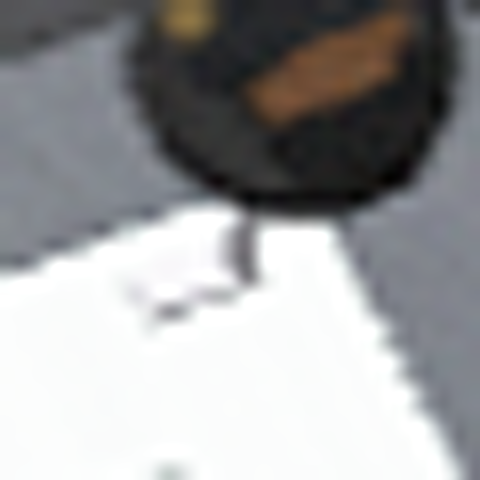

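{"fn": "servo_tool", "kwargs": {
  "moves": "0 0 0 0 0 -0.15 1;0 0 0 0 0 -0.15 1;0 0 0 0 0 0 1"
}}

```text
time_s: 7.18
tool_pos: [0.5524, -0.2576, 0.2379]
tool_rot: [-179.9, -0.0, 82.9]
force: [-0.2, 0.1, -1.0]
grip_width: 0.0156
```

```bash
python3 -c "
from h import *
delta([.5573,.04,.240],82.5)"
```

```text
turn(scale) [-0.003 -0.001  0.014]
shift [ 0.2959 -0.0319 -0.002 ] norm 0.2977 q7 26.6 pos [ 0.5524 -0.2576  0.2379] rot [-1.7992e+02 -2.0000e-02  8.2900e+01] f [-0.16  0.14 -1.01] t 7.1833 g 0.0156
```

{"fn": "servo_tool", "kwargs": {
  "moves": "0.015 -0.002 0 0 0 0 1;0.028 -0.003 0 0 0 0 1;0.028 -0.003 0 0 0 0 1;0.028 -0.003 0 0 0 0 1;0.028 -0.003 0 0 0 0 1;0.028 -0.003 0 0 0 0 1;0.028 -0.003 0 0 0 0 1;0.028 -0.003 0 0 0 0 1;0.028 -0.003 0 0 0 0 1;0.028 -0.003 0 0 0 0 1;0.015 -0.002 0 0 0 0 1;0 0 0 0 0 0 1;0 0 0 0 0 0 1"
}}

```text
time_s: 8.27
tool_pos: [0.5519, 0.0374, 0.2229]
tool_rot: [-178.6, 0.4, 81.0]
force: [0.0, -0.1, -0.7]
grip_width: 0.0159
```

Run:
```python
from h import *
import pickle
delta([.5573,.04,.240],82.5)
c=cam('wrist'); save(c,'w3',(150,60,420,300),2.9); pickle.dump(c,open('w3.pkl','wb'))
```

```text
turn(scale) [-0.048  0.015 -0.054]
shift [ 0.0033  0.0045 -0.0173] norm 0.0181 q7 -9.9 pos [0.5519 0.0374 0.2229] rot [-178.64    0.43   80.97] f [ 0.03 -0.06 -0.72] t 8.2667 g 0.0159
```

View pics/w3.png

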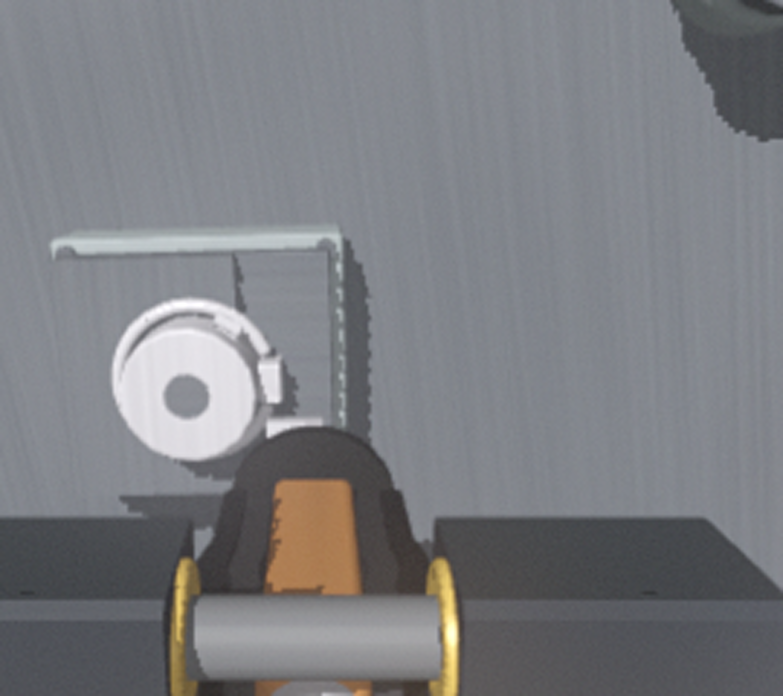

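Run:
```python
from h import *
import pickle
c=pickle.load(open('w3.pkl','rb'))
im=c['img'].astype(int); P=cloud(c)
m=(P[...,2]>.070)&(P[...,2]<.079)&(np.hypot(P[...,0]-.5035,P[...,1]-.033)<.035); q=(P[m][:,:2]*1000).astype(np.float32)
print(m.sum(),cv2.minEnclosingCircle(q),np.median(P[m][:,2]))
px=lambda u,v:(150+u/2.9,60+v/2.9)
# hole grey circle
hole=np.zeros(im.shape[:2],np.uint8); sub=(im[170:225,190:240].max(-1)<170); hole[170:225,190:240]=sub
for ct in cv2.findContours(hole,0,2)[0]:
    if cv2.contourArea(ct)>60:
        M=cv2.moments(ct); u,v=M['m10']/M['m00'],M['m01']/M['m00']; print('hole?',cv2.contourArea(ct),u,v,onz(c,u,v,.074))
# hub corners at step/seat top: bevel tops
for n,(u,v,z) in dict(topL=(52,247,.052),topR=(340,232,.045),keyR=(282,378,.060)).items(): print(n,onz(c,*px(u,v),z))
print('spindle',onz(c,*px(187,395),.074))
m=(P[...,2]>.03)&(np.hypot(P[...,0]-.5035,P[...,1]-.033)<.09)&(P[...,1]>.03)&(P[...,2]<.0785); q=(P[m][:,:2]*1000).astype(np.float32)
print(cv2.minAreaRect(q)); 
# toe
for n,(u,v) in dict(toeL=(268,428),toe=(290,428)).items():
    print(n,P[int(px(u,v)[1]),int(px(u,v)[0])], onz(c,*px(u,v),.2229-.0815))
```

```text
1696 ((503.43475341796875, 34.07371520996094), 23.822690963745117) 0.07350502616234017
hole? 149.5 213.87736900780376 196.34894091415828 [0.50339802 0.03411469 0.074     ]
hole? 578.5 217.15355805243445 213.39844425237683 [0.50316234 0.01597954 0.074     ]
topL [0.46289427 0.08887583 0.052     ]
topR [0.5638247  0.07771561 0.045     ]
keyR [0.53590544 0.03159562 0.06      ]
spindle [0.50402455 0.03416841 0.074     ]
((508.224853515625, 57.587646484375), (59.63759231567383, 108.52701568603516), 87.56532287597656)
toeL [0.53770535 0.03979144 0.14077421] [0.53802162 0.03946604 0.1414    ]
toe [0.54381669 0.03866436 0.14016242] [0.5438625  0.03858308 0.1414    ]
```

{"fn": "servo_tool", "kwargs": {
  "moves": "0.003 0.004 0 -0.048 0.015 -0.058 1;0 0 0.01 0 0 0 1;0 0 0.012 0 0 0 1;0 0 0.012 0 0 0 1;0 0 0.012 0 0 0 1;0 0 0.01 0 0 0 1;0 0 0 0 0 0 1"
}}

```text
time_s: 8.9
tool_pos: [0.5544, 0.0293, 0.1588]
tool_rot: [-179.8, 0.2, 81.6]
force: [-0.1, 0.3, -1.7]
grip_width: 0.0159
```

```bash
python3 -c "
from h import *
delta([.5573,.0413,.150],82.7)"
```

```text
turn(scale) [-0.008  0.008 -0.037]
shift [0.0123 0.0011 0.0087] norm 0.0152 q7 -6.8 pos [0.5544 0.0293 0.1588] rot [-179.78    0.24   81.63] f [-0.09  0.31 -1.7 ] t 8.9 g 0.0159
```

{"fn": "servo_tool", "kwargs": {
  "moves": "0.006 0.001 0 0 0 -0.035 1;0.006 0 0 0 0 0 1;0 0 0 0 0 0 1;0 0 0 0 0 0 1"
}}

```text
time_s: 9.23
tool_pos: [0.5572, 0.0419, 0.1577]
tool_rot: [-179.7, 0.3, 82.7]
force: [0.2, -0.1, -0.3]
grip_width: 0.0158
```

```bash
python3 -c "
from h import *
delta([.5573,.0413,.142],82.7)"
```

```text
turn(scale) [-0.011  0.011 -0.001]
shift [-0.0005  0.0003  0.0157] norm 0.0158 q7 -6.9 pos [0.5572 0.0419 0.1577] rot [-179.68    0.31   82.68] f [ 0.21 -0.1  -0.31] t 9.2333 g 0.0158
```

{"fn": "servo_tool", "kwargs": {
  "moves": "0 -0.003 0.005 0 0 0 1;0 -0.003 0.005 0 0 0 1;0 0 0.004 0 0 0 1;0 0 0 0 0 0 1;0 0 0 0 0 0 1"
}}

```text
time_s: 9.65
tool_pos: [0.5513, 0.0437, 0.1437]
tool_rot: [-179.8, 0.2, 82.8]
force: [-0.4, 0.0, -0.5]
grip_width: 0.0158
```

```bash
cat >> h.py <<'E'
A=np.deg2rad(-7.3); H0=np.array([.5034,.0341])
def hub(x,y): return H0+np.array([x*np.cos(A)-y*np.sin(A), x*np.sin(A)+y*np.cos(A)])
def inhub(p):
    d=np.array(p[:2])-H0; return np.array([d[0]*np.cos(A)+d[1]*np.sin(A), -d[0]*np.sin(A)+d[1]*np.cos(A)])
E
python3 - <<'E'
from h import *
delta([*hub(46,14),.1314],82.7)
T,o=tool();print(inhub(T[:3,3])*1 if 0 else inhub(T[:3,3]))
E
sed -i 's/def hub(x,y): return/def hub(x,y):\n    x,y=x\/1000,y\/1000\n    return/' h.py
python3 - <<'E'
from h import *
delta([*hub(46,14),.1314],82.7)
c=cam('wrist'); save(c,'w4',(150,100,350,300),3)
E
```

```text
turn(scale) [-0.006  0.008  0.003]
shift [13.9212 45.9725 -0.1906] norm 48.0345 q7 -6.9 pos [0.5513 0.0437 0.1437] rot [-179.81    0.22   82.78] f [-0.39  0.03 -0.5 ] t 9.65 g 0.0158
[0.04626105 0.01558151]
turn(scale) [-0.006  0.008  0.003]
shift [-0.0015 -0.0002  0.0123] norm 0.0124 q7 -6.9 pos [0.5513 0.0437 0.1437] rot [-179.81    0.22   82.78] f [-0.39  0.03 -0.5 ] t 9.65 g 0.0158
```

View pics/w4.png

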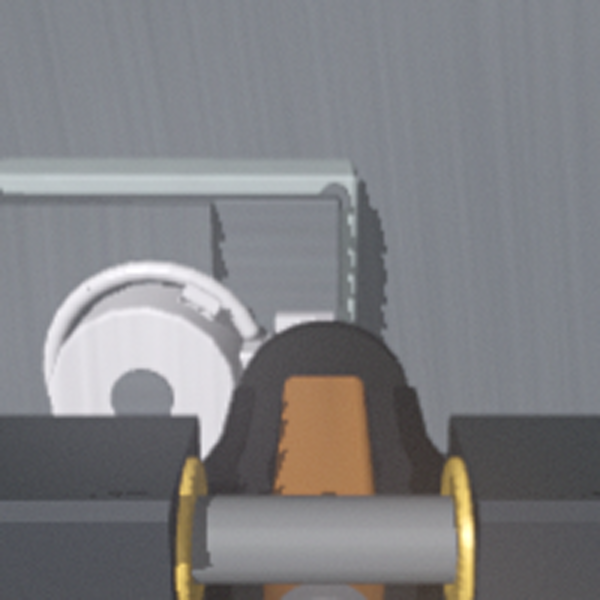

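{"fn": "servo_tool", "kwargs": {
  "moves": "-0.001 0 0.004 0 0 0 1;0 0 0.004 0 0 0 1;0 0 0 0 0 0 1;0 0 0.002 0 0 0 1"
}}

```text
time_s: 10.03
tool_pos: [0.5517, 0.0421, 0.1334]
tool_rot: [-179.9, 0.2, 82.7]
force: [-0.0, 0.4, -1.8]
grip_width: 0.0158
```

Run:
```python
from h import *
delta([*hub(46,14),.1314],82.7)
```

```text
turn(scale) [-0.004  0.007  0.001]
shift [-0.0001 -0.0009  0.002 ] norm 0.0022 q7 -6.4 pos [0.5517 0.0421 0.1334] rot [-179.89    0.2    82.74] f [-0.04  0.42 -1.8 ] t 10.0333 g 0.0158
```

{"fn": "servo_tool", "kwargs": {
  "moves": "0 0 0.001 0 0 0 1;0 0 0.001 0 0 0 1"
}}

```text
time_s: 10.2
tool_pos: [0.5515, 0.042, 0.1309]
tool_rot: [-179.9, 0.2, 82.7]
force: [0.6, 0.5, -1.6]
grip_width: 0.016
```

{"fn": "servo_tool", "kwargs": {
  "moves": "0 0 0.001 0 0 0 1;0 0 0.001 0 0 0 1"
}}

```text
time_s: 10.37
tool_pos: [0.5522, 0.042, 0.1306]
tool_rot: [-179.9, 0.2, 82.7]
force: [-0.7, 0.6, 6.3]
grip_width: 0.0159
```

{"fn": "servo_tool", "kwargs": {
  "moves": "0 0 -0.002 0 0 0 1;0 0 0 0 0 0 1"
}}

```text
time_s: 10.53
tool_pos: [0.5526, 0.042, 0.1332]
tool_rot: [-179.9, 0.1, 82.7]
force: [-0.6, 0.4, -1.7]
grip_width: 0.0155
```

Run:
```python
from h import *
delta([*hub(34.5,14),.1322],82.7)
```

```text
turn(scale) [-0.002  0.005  0.001]
shift [-0.0001 -0.0133  0.001 ] norm 0.0134 q7 -6.3 pos [0.5526 0.042  0.1332] rot [-1.7995e+02  1.5000e-01  8.2720e+01] f [-0.65  0.42 -1.74] t 10.5333 g 0.0155
```

{"fn": "servo_tool", "kwargs": {
  "moves": "0 -0.002 0.001 0 0 0 1;0 -0.002 0 0 0 0 1;0 0 0 0 0 0 1"
}}

```text
time_s: 10.78
tool_pos: [0.5482, 0.0425, 0.1318]
tool_rot: [-179.9, 0.2, 82.7]
force: [0.7, -0.5, -1.5]
grip_width: 0.016
```

Run:
```python
from h import *
delta([*hub(34.5,14),.1322],82.7)
```

```text
turn(scale) [-0.002  0.006  0.   ]
shift [-0.0001 -0.0089 -0.0003] norm 0.0089 q7 -6.7 pos [0.5482 0.0425 0.1318] rot [-1.7994e+02  1.6000e-01  8.2710e+01] f [ 0.74 -0.49 -1.48] t 10.7833 g 0.016
```

{"fn": "servo_tool", "kwargs": {
  "moves": "0 -0.002 0 0 0 0 1;0 -0.002 0 0 0 0 1;0 -0.002 0 0 0 0 1;0 0 0 0 0 0 1"
}}

```text
time_s: 11.12
tool_pos: [0.541, 0.0435, 0.1312]
tool_rot: [-179.9, 0.2, 82.7]
force: [0.1, 0.3, -0.8]
grip_width: 0.0157
```

Run:
```python
from h import *
delta([*hub(34.5,14),.1322],82.7)
```

```text
turn(scale) [-0.004  0.006  0.001]
shift [-0.0001 -0.0016 -0.001 ] norm 0.0018 q7 -7.4 pos [0.541  0.0435 0.1312] rot [-179.88    0.18   82.73] f [ 0.1   0.25 -0.81] t 11.1167 g 0.0157
```

{"fn": "servo_tool", "kwargs": {
  "moves": "0 -0.0015 -0.0005 0 0 0 1;0 0 0 0 0 0 1"
}}

```text
time_s: 11.28
tool_pos: [0.5393, 0.0439, 0.1318]
tool_rot: [-179.9, 0.2, 82.7]
force: [-0.4, 0.2, -0.6]
grip_width: 0.016
```

Run:
```python
from h import *
delta([*hub(34.5,14),.1322],82.7)
c=cam('wrist'); save(c,'w5',(150,100,350,300),3.9)
c=cam('scene'); save(c,'s5',(240,130,330,220),7)
```

```text
turn(scale) [-0.004  0.006  0.001]
shift [-0.0002  0.0001 -0.0004] norm 0.0005 q7 -7.6 pos [0.5393 0.0439 0.1318] rot [-1.799e+02  1.600e-01  8.274e+01] f [-0.39  0.22 -0.61] t 11.2833 g 0.016
```

View pics/w5.png

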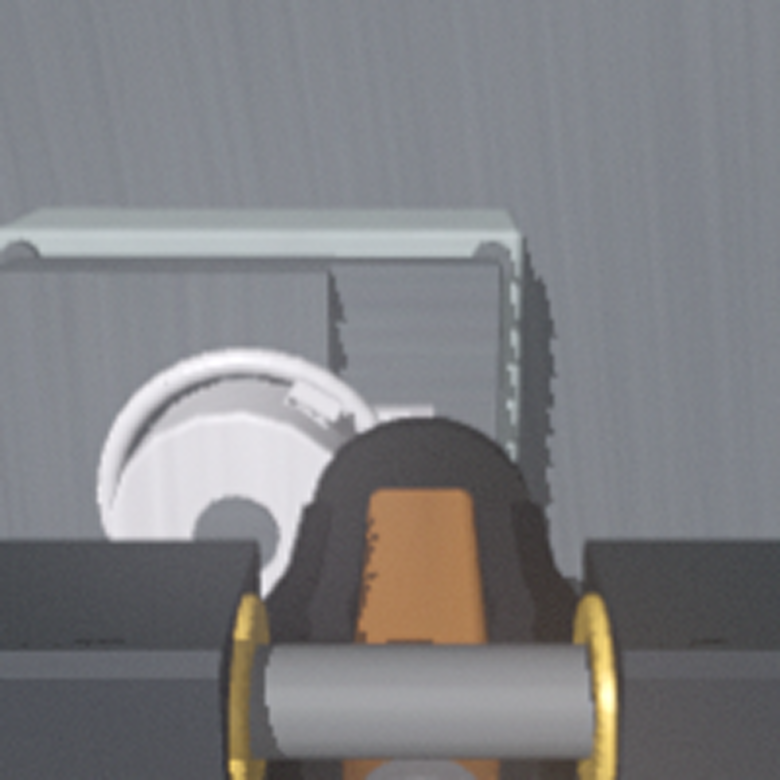

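View pics/s5.png

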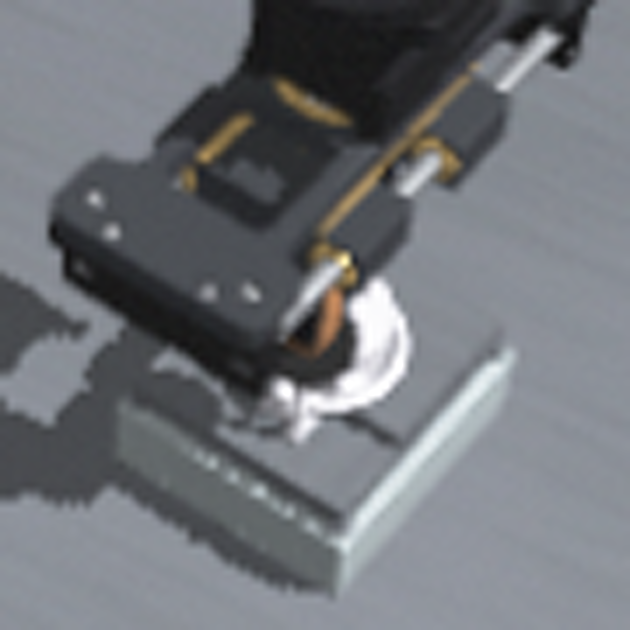

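{"fn": "servo_tool", "kwargs": {
  "moves": "0 0 -0.002 0 0 0 1;0 0 -0.002 0 0 0 1;0 0 -0.002 0 0 0 1;0 0 -0.002 0 0 0 1"
}}

```text
time_s: 11.72
tool_pos: [0.5393, 0.0436, 0.1396]
tool_rot: [-179.9, 0.2, 82.7]
force: [0.4, 0.2, -4.7]
grip_width: 0.0157
```

Run:
```python
from h import *
delta([*hub(34.5,14),.152],82.7)
c=cam('wrist'); save(c,'w6',(150,100,350,300),3)
```

```text
turn(scale) [-0.005  0.008  0.001]
shift [-0.      0.0001 -0.0124] norm 0.0124 q7 -7.9 pos [0.5393 0.0436 0.1396] rot [-179.87    0.22   82.73] f [ 0.36  0.16 -4.75] t 11.7167 g 0.0157
```

View pics/w6.png

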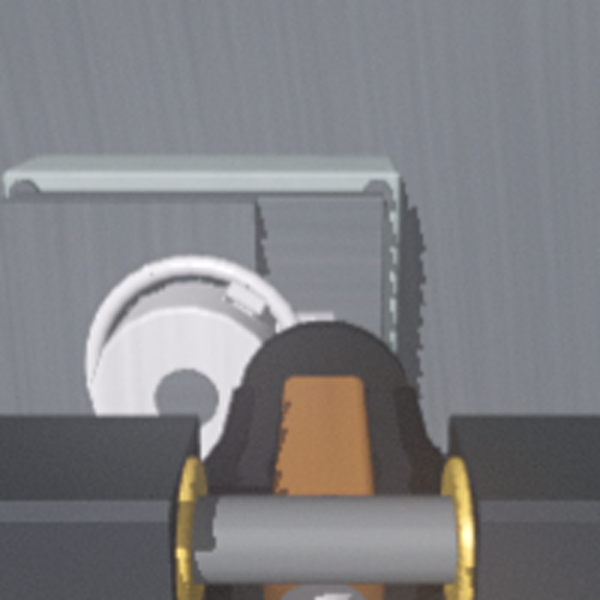

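Ring end is climbing with the toe under it; about -4.7 N. Continue gently.

{"fn": "servo_tool", "kwargs": {
  "moves": "0 0 -0.002 0 0 0 1;0 0 -0.002 0 0 0 1;0 0 -0.002 0 0 0 1"
}}

```text
time_s: 12.02
tool_pos: [0.539, 0.0433, 0.1447]
tool_rot: [-179.9, 0.3, 82.7]
force: [1.7, -0.6, -6.7]
grip_width: 0.016
```

{"fn": "servo_tool", "kwargs": {
  "moves": "0 0 -0.002 0 0 0 1;0 0 -0.002 0 0 0 1"
}}

```text
time_s: 12.18
tool_pos: [0.5394, 0.0434, 0.1495]
tool_rot: [-179.9, 0.3, 82.7]
force: [0.1, 0.7, -2.4]
grip_width: 0.0161
```

Run:
```python
from h import *
delta([*hub(34.5,14),.152],82.7)
c=cam('wrist'); save(c,'w7',(150,100,350,300),3)
```

```text
turn(scale) [-0.004  0.01   0.001]
shift [ 0.0002 -0.     -0.0025] norm 0.0025 q7 -8.4 pos [0.5394 0.0434 0.1495] rot [-179.89    0.27   82.72] f [ 0.05  0.71 -2.42] t 12.1833 g 0.0161
```

View pics/w7.png

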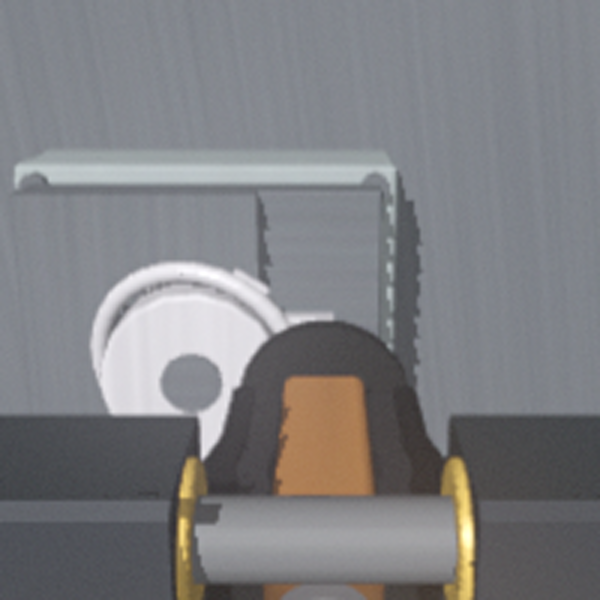

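{"fn": "servo_tool", "kwargs": {
  "moves": "0 0 0.002 0 0 0 1;0 0 0.002 0 0 0 1;0 0 0.002 0 0 0 1;0 0 0 0 0 0 1"
}}

```text
time_s: 12.57
tool_pos: [0.5398, 0.0436, 0.1453]
tool_rot: [-179.9, 0.2, 82.7]
force: [-0.1, 0.0, -1.4]
grip_width: 0.0156
```

Run:
```python
from h import *
delta([*hub(34.5,14),.1435],82.7)
c=cam('wrist'); save(c,'w8',(150,100,350,300),3)
```

```text
turn(scale) [-0.002  0.006  0.001]
shift [-0.     -0.0004  0.0018] norm 0.0018 q7 -8.1 pos [0.5398 0.0436 0.1453] rot [-179.94    0.18   82.72] f [-0.05  0.02 -1.38] t 12.5667 g 0.0156
```

View pics/w8.png

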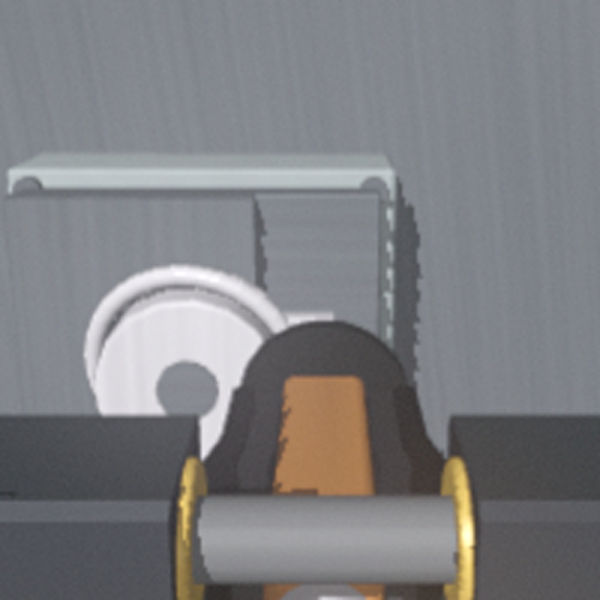

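{"fn": "servo_tool", "kwargs": {
  "moves": "0 0 0.002 0 0 0 1;0 0.002 0 0 0 0 1;0 0.003 0 0 0 0 1;0 0.003 0 0 0 0 1;0 0.003 0 0 0 0 1;0 0.003 0 0 0 0 1;0 0.004 0 0 0 0 1;0 0.004 0 0 0 0 1;0 0 0 0 0 0 1"
}}

```text
time_s: 13.37
tool_pos: [0.5644, 0.0405, 0.1431]
tool_rot: [-180.0, 0.2, 82.7]
force: [-0.3, 0.1, -0.4]
grip_width: 0.0159
```

Run:
```python
from h import *
delta([*hub(56,14),.2],82.7)
c=cam('wrist'); save(c,'w9',(150,100,350,300),3)
```

```text
turn(scale) [-0.002  0.007  0.001]
shift [-0.0003 -0.0038 -0.0569] norm 0.057 q7 -5.6 pos [0.5644 0.0405 0.1431] rot [-179.96    0.2    82.74] f [-0.27  0.13 -0.41] t 13.3667 g 0.0159
```

View pics/w9.png

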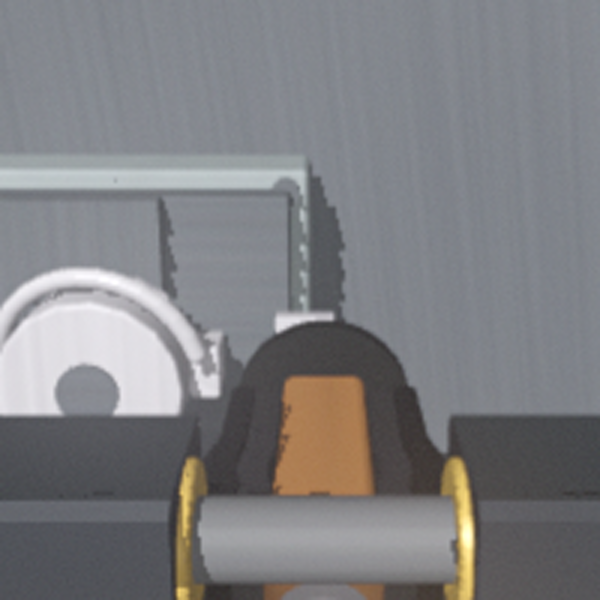

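{"fn": "servo_tool", "kwargs": {
  "moves": "0 0 -0.008 0 0 0 1;0 0 -0.015 0 0 0 1;0 0 -0.015 0 0 0 1;0 0 -0.015 0 0 0 1;0 0 -0.015 0 0 0 1;0 0 -0.015 0 0 0 1;0 0 -0.01 0 0 0 1;0 0 0 0 0 0.15 1;0 0 0 0 0 0.15 1;0 0 0 0 0 0 1"
}}

```text
time_s: 14.25
tool_pos: [0.5631, 0.0401, 0.2449]
tool_rot: [-179.9, 0.1, 73.7]
force: [-0.0, 0.3, -1.3]
grip_width: 0.016
```

Run:
```python
from h import *
delta([.5533,-.2576,.245],74.05)
c=cam('wrist'); save(c,'w10',(100,60,400,300),2.5)
```

```text
turn(scale) [-0.003  0.005 -0.011]
shift [-0.2885  0.074   0.0006] norm 0.2979 q7 -17.5 pos [0.5631 0.0401 0.2449] rot [-1.7993e+02  1.4000e-01  7.3720e+01] f [-0.03  0.32 -1.34] t 14.25 g 0.016
```

View pics/w10.png

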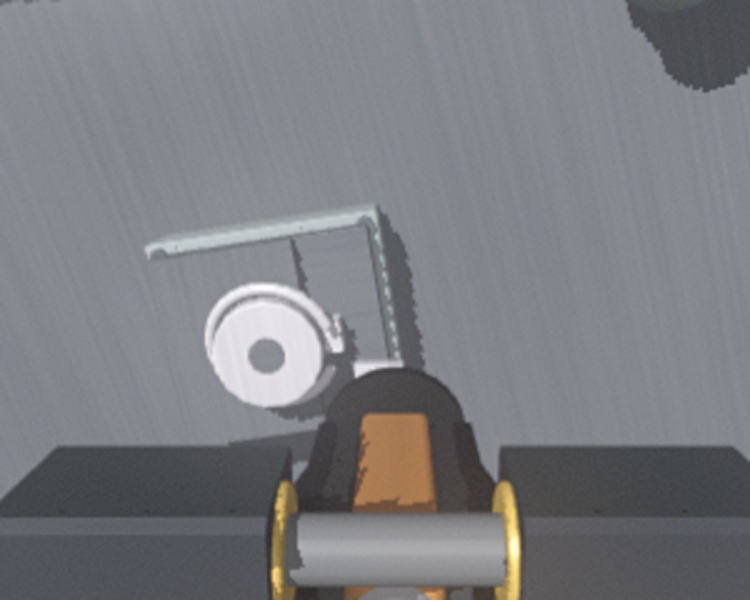

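{"fn": "servo_tool", "kwargs": {
  "moves": "-0.012 0.003 0 0 0 0 1;-0.024 0.006 0 0 0 0 1;-0.024 0.006 0 0 0 0 1;-0.024 0.006 0 0 0 0 1;-0.024 0.006 0 0 0 0 1;-0.024 0.006 0 0 0 0 1;-0.024 0.006 0 0 0 0 1;-0.024 0.006 0 0 0 0 1;-0.024 0.006 0 0 0 0 1;-0.024 0.006 0 0 0 0 1;-0.024 0.006 0 0 0 0 1;-0.012 0.003 0 0 0 0 1;0 0 0 0 0 0 1;0 0 0 0 0 0 1"
}}

```text
time_s: 15.47
tool_pos: [0.5471, -0.2551, 0.2425]
tool_rot: [-179.4, 0.5, 75.2]
force: [1.0, 0.4, -1.5]
grip_width: 0.0156
```

Run:
```python
from h import *
delta([.5533,-.2576,.2],74.05)
```

```text
turn(scale) [-0.021  0.018  0.04 ]
shift [-0.0004  0.0071  0.0424] norm 0.043 q7 18.6 pos [ 0.5471 -0.2551  0.2425] rot [-179.41    0.5    75.21] f [ 0.98  0.43 -1.53] t 15.4667 g 0.0156
```

{"fn": "servo_tool", "kwargs": {
  "moves": "0 0.004 0 -0.02 0.018 0.04 1;0 0.003 0.005 0 0 0 1;0 0 0.01 0 0 0 1;0 0 0 0 0 0 1"
}}

```text
time_s: 15.8
tool_pos: [0.5549, -0.2538, 0.2258]
tool_rot: [180.0, -0.2, 74.3]
force: [0.2, 0.5, -2.1]
grip_width: 0.0156
```

Run:
```python
from h import *
delta([.5533,-.2576,.2],74.05)
import pickle
c=cam('side'); pickle.dump(c,open('side2.pkl','wb')); 
# slot centre: dark region on stand top
for n in('scene1','side1','side2'):
    c=pickle.load(open(n+'.pkl','rb')); g=c['img'].max(-1)
    u0,v0=proj(c,np.array([.551,-.257,.075])).astype(int)
    m=np.zeros(g.shape,np.uint8); m[v0-9:v0+10,u0-10:u0+11]=(g<150)[v0-9:v0+10,u0-10:u0+11]
    cts=[k for k in cv2.findContours(m,0,2)[0] if cv2.contourArea(k)>8]
    for k in cts: print(n,cv2.contourArea(k),cv2.minAreaRect(np.array([onz(c,u,v,.075)[:2]*1000 for u,v in k[:,0]],np.float32)))
```

```text
turn(scale) [ 0.    -0.007  0.008]
shift [-0.0042 -0.0005  0.0258] norm 0.0262 q7 18.5 pos [ 0.5549 -0.2538  0.2258] rot [179.99  -0.21  74.27] f [ 0.23  0.51 -2.06] t 15.8 g 0.0156
side1 58.0 ((545.927490234375, -259.1492004394531), (14.380865097045898, 21.982234954833984), 71.90048217773438)
side2 58.0 ((545.927490234375, -259.1492004394531), (14.380865097045898, 21.982234954833984), 71.90048217773438)
```

{"fn": "servo_tool", "kwargs": {
  "moves": "-0.004 -0.001 0.01 0 -0.007 0.008 1;0 0 0.012 0 0 0 1;0 0 0.012 0 0 0 1;0 0 0.012 0 0 0 1;0 0 0.004 0 0 0 1;0 0 0 0 0 0 1"
}}

```text
time_s: 16.35
tool_pos: [0.5533, -0.2545, 0.1698]
tool_rot: [-179.9, -0.0, 74.3]
force: [0.2, 0.4, -0.6]
grip_width: 0.0158
```

Run:
```python
from h import *
delta([.5528,-.258,.108],74.05)
```

```text
turn(scale) [-0.003 -0.002  0.009]
shift [-0.0036  0.0005  0.0618] norm 0.0619 q7 20.1 pos [ 0.5533 -0.2545  0.1698] rot [-1.7992e+02 -5.0000e-02  7.4290e+01] f [ 0.25  0.42 -0.6 ] t 16.35 g 0.0158
```

{"fn": "servo_tool", "kwargs": {
  "moves": "-0.003 0 0 0 0 0.008 1;0 0 0 0 0 0 1;0 0 0 0 0 0 1"
}}

```text
time_s: 16.6
tool_pos: [0.5522, -0.2577, 0.1692]
tool_rot: [-179.9, -0.0, 74.0]
force: [-0.4, -0.5, -1.4]
grip_width: 0.0155
```

Run:
```python
from h import *
delta([.5528,-.258,.108],74.05)
c=cam('side'); p=proj(c,np.array([.5533,-.2576,.09])).astype(int); save(c,'sd3',(p[0]-35,p[1]-35,p[0]+35,p[1]+35),8)
c=cam('scene'); p=proj(c,np.array([.5533,-.2576,.09])).astype(int); save(c,'sc3',(p[0]-35,p[1]-35,p[0]+35,p[1]+35),8)
```

```text
turn(scale) [-0.005 -0.001 -0.   ]
shift [-0.0002  0.0008  0.0612] norm 0.0612 q7 20.2 pos [ 0.5522 -0.2577  0.1692] rot [-1.7986e+02 -2.0000e-02  7.4040e+01] f [-0.36 -0.51 -1.4 ] t 16.6 g 0.0155
```

View pics/sd3.png

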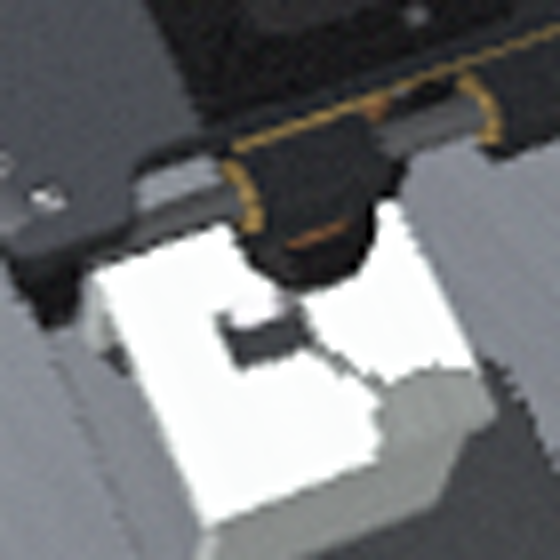

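View pics/sc3.png

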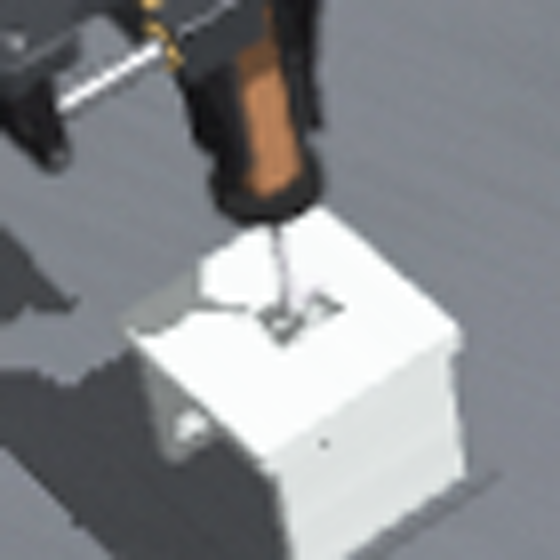

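Toe sits just above the slot and lines up with it in both views. Insert slowly.

{"fn": "servo_tool", "kwargs": {
  "moves": "0 0.001 0.006 0 0 0 1;0 0 0.007 0 0 0 1;0 0 0.007 0 0 0 1;0 0 0 0 0 0 1"
}}

```text
time_s: 17.03
tool_pos: [0.5543, -0.2584, 0.149]
tool_rot: [179.9, -0.0, 74.1]
force: [0.0, 1.2, -0.8]
grip_width: 0.016
```

Run:
```python
from h import *
delta([.5528,-.258,.108],74.05)
```

```text
turn(scale) [ 0.002 -0.001  0.   ]
shift [-0.0001 -0.0016  0.041 ] norm 0.041 q7 21.0 pos [ 0.5543 -0.2584  0.149 ] rot [ 1.7994e+02 -4.0000e-02  7.4050e+01] f [ 0.05  1.15 -0.78] t 17.0333 g 0.016
```

{"fn": "servo_tool", "kwargs": {
  "moves": "0 -0.001 0.007 0 0 0 1;0 -0.001 0.008 0 0 0 1;0 0 0.008 0 0 0 1;0 0 0.007 0 0 0 1;0 0 0.003 0 0 0 1;0 0 0 0 0 0 1"
}}

```text
time_s: 17.53
tool_pos: [0.5513, -0.2573, 0.1109]
tool_rot: [-179.9, -0.0, 74.1]
force: [-0.3, 0.4, -1.6]
grip_width: 0.016
```

Run:
```python
from h import *
delta([.5533,-.2576,.108],74.05)
```

```text
turn(scale) [-0.003 -0.001  0.   ]
shift [0.0002 0.002  0.0029] norm 0.0035 q7 22.3 pos [ 0.5513 -0.2573  0.1109] rot [-1.7992e+02 -4.0000e-02  7.4050e+01] f [-0.25  0.45 -1.59] t 17.5333 g 0.016
```

{"fn": "servo_tool", "kwargs": {
  "moves": "0 0.002 0.001 0 0 0 1;0 0 0.001 0 0 0 1;0 0 0.001 0 0 0 1;0 0 0 0 0 0 1"
}}

```text
time_s: 17.87
tool_pos: [0.5536, -0.2582, 0.1082]
tool_rot: [-179.9, -0.0, 74.0]
force: [-0.8, 0.9, -1.3]
grip_width: 0.0153
```

Run:
```python
from h import *
delta([.5533,-.2576,.108],74.05)
```

```text
turn(scale) [-0.002 -0.001 -0.   ]
shift [ 0.0004 -0.0005  0.0002] norm 0.0007 q7 22.5 pos [ 0.5536 -0.2582  0.1082] rot [-1.7993e+02 -3.0000e-02  7.4050e+01] f [-0.81  0.85 -1.32] t 17.8667 g 0.0153
```

{"fn": "servo_tool", "kwargs": {
  "moves": "0 0 0.001 0 0 0 1;0 0 0 0 0 0 1"
}}

```text
time_s: 18.03
tool_pos: [0.5542, -0.2585, 0.1082]
tool_rot: [180.0, -0.0, 74.1]
force: [0.3, 0.6, -1.1]
grip_width: 0.0157
```

Run:
```python
from h import *
delta([.5533,-.2576,.108],74.05)
```

```text
turn(scale) [ 0.001 -0.001  0.   ]
shift [ 0.0006 -0.0011  0.0002] norm 0.0013 q7 22.5 pos [ 0.5542 -0.2585  0.1082] rot [ 1.7998e+02 -4.0000e-02  7.4050e+01] f [ 0.28  0.65 -1.08] t 18.0333 g 0.0157
```

{"fn": "servo_tool", "kwargs": {
  "moves": "0 -0.001 0.001 0 0 0 1;0 0 0.001 0 0 0 1"
}}

```text
time_s: 18.2
tool_pos: [0.5542, -0.2585, 0.1079]
tool_rot: [179.9, -0.1, 74.1]
force: [-4.0, 1.6, 10.2]
grip_width: 0.0158
```

{"fn": "servo_tool", "kwargs": {
  "moves": "0 0 -0.0005 0 0 0 0;0 0 0 0 0 0 0;0 0 0 0 0 0 0;0 0 0 0 0 0 0;0 0 0 0 0 0 0;0 0 0 0 0 0 0;0 0 0 0 0 0 0"
}}

```text
time_s: 18.78
tool_pos: [0.5542, -0.2586, 0.1082]
tool_rot: [179.8, -0.1, 74.1]
force: [0.8, -0.9, 0.5]
grip_width: 0.0429
```

Run:
```python
from h import *
delta([.5533,-.2576,.108],74.05)
c=cam('scene'); p=proj(c,np.array([.5533,-.2576,.09])).astype(int); save(c,'sc4',(p[0]-35,p[1]-35,p[0]+35,p[1]+35),8)
```

```text
turn(scale) [ 0.007 -0.002  0.   ]
shift [ 0.0007 -0.0012  0.0002] norm 0.0014 q7 22.6 pos [ 0.5542 -0.2586  0.1082] rot [ 1.798e+02 -6.000e-02  7.406e+01] f [ 0.78 -0.89  0.49] t 18.7833 g 0.0429
```

View pics/sc4.png

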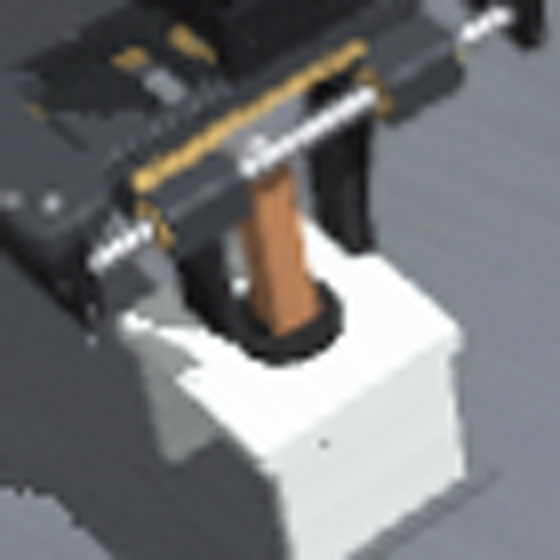

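{"fn": "servo_tool", "kwargs": {
  "moves": "0 0 -0.008 0 0 0 -1;0 0 -0.012 0 0 0 -1;0 0 -0.012 0 0 0 -1;0 0 -0.015 0 0 0 -1;0 0 -0.015 0 0 0 -1;0 0 -0.02 0 0 0 -1;0 0 -0.02 0 0 0 -1;0 0 -0.02 0 0 0 -1;0 0 0 0 0 0 -1"
}}

```text
time_s: 19.58
tool_pos: [0.5538, -0.26, 0.2446]
tool_rot: [179.5, -0.0, 74.0]
force: [0.4, -0.4, 0.5]
grip_width: 0.086
```

Run:
```python
from h import *
delta([*hub(0,0),.23],74.05)
c=cam('wrist'); save(c,'w11',(150,60,420,300),2.5)
```

```text
turn(scale) [ 0.016 -0.001 -0.003]
shift [ 0.2687 -0.1298  0.0138] norm 0.2987 q7 18.3 pos [ 0.5538 -0.26    0.2446] rot [ 1.7954e+02 -4.0000e-02  7.3950e+01] f [ 0.43 -0.37  0.51] t 19.5833 g 0.086
```

View pics/w11.png

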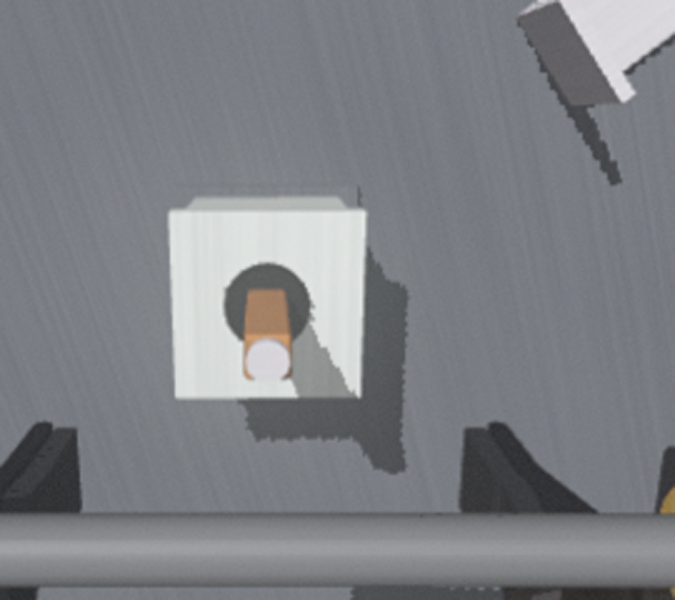

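{"fn": "servo_tool", "kwargs": {
  "moves": "0.013 -0.006 0 0 0 0 -1;0.026 -0.013 0 0 0 0 -1;0.026 -0.013 0 0 0 0 -1;0.026 -0.013 0 0 0 0 -1;0.026 -0.013 0 0 0 0 -1;0.026 -0.013 0 0 0 0 -1;0.026 -0.013 0 0 0 0 -1;0.026 -0.013 0 0 0 0 -1;0.026 -0.013 0 0 0 0 -1;0.026 -0.013 0 0 0 0 -1;0.015 -0.006 0 0 0 0 -1;0 0 0 0 0 0.24 -1;0 0 0 0 0 0.24 -1;0 0 0 0 0 0.24 -1;0 0 0 0 0 0.24 -1;0 0 0 0 0 0.24 -1;0 0 0 0 0 0.24 -1;0 0 0 0 0 0 -1;0 0 0 0 0 0 -1"
}}

```text
time_s: 21.22
tool_pos: [0.4901, 0.0402, 0.2359]
tool_rot: [180.0, 0.4, 30.9]
force: [0.3, -0.2, 0.3]
grip_width: 0.0869
```

Run:
```python
from h import *
import pickle
delta([*hub(0,0),.2],32.7)
c=cam('wrist'); save(c,'w12',(120,40,420,280),2.6); pickle.dump(c,open('w12.pkl','wb'))
P=cloud(c); m=(np.hypot(P[...,0]-H0[0],P[...,1]-H0[1])<.042)&(P[...,2]>.0545)&(P[...,2]<.072)
q=P[m]; h=np.array([inhub(x) for x in q])*1000; r=np.hypot(h[:,0],h[:,1]); a=np.rad2deg(np.arctan2(h[:,1],h[:,0]))
for b in range(-180,180,20):
    s=(a>=b)&(a<b+20)&(r>24.5)
    if s.sum()>5: print(b,s.sum(),'zmax',np.percentile(q[s][:,2],95).round(4),'r',r[s].max().round(1),r[s].min().round(1))
m2=(np.hypot(P[...,0]-H0[0],P[...,1]-H0[1])<.03)&(P[...,2]>.0725)&(P[...,2]<.079); print(cv2.minEnclosingCircle((P[m2][:,:2]*1000).astype(np.float32)))
```

```text
turn(scale) [ 0.001  0.013 -0.062]
shift [0.0085 0.0121 0.0359] norm 0.0388 q7 -68.0 pos [0.4901 0.0402 0.2359] rot [179.98   0.37  30.93] f [ 0.29 -0.16  0.25] t 21.2167 g 0.0869
-180 17 zmax 0.059 r 30.1 27.3
-160 7 zmax 0.0577 r 29.8 28.2
-140 7 zmax 0.0566 r 29.4 28.3
-120 12 zmax 0.0572 r 29.6 27.7
-100 20 zmax 0.0588 r 29.5 27.0
-80 31 zmax 0.061 r 29.9 25.7
-60 42 zmax 0.0629 r 29.9 25.1
-40 28 zmax 0.0644 r 30.1 25.3
-20 44 zmax 0.0606 r 31.6 24.6
0 55 zmax 0.0683 r 31.6 24.7
20 47 zmax 0.0691 r 29.6 24.8
40 45 zmax 0.0694 r 29.5 24.5
60 47 zmax 0.0693 r 29.7 24.8
80 44 zmax 0.0682 r 30.1 25.2
100 44 zmax 0.0665 r 30.3 25.4
120 40 zmax 0.0647 r 30.6 25.6
140 41 zmax 0.062 r 30.6 25.6
160 29 zmax 0.0604 r 30.3 26.3
((503.0946350097656, 34.280799865722656), 23.529808044433594)
```

View pics/w12.png

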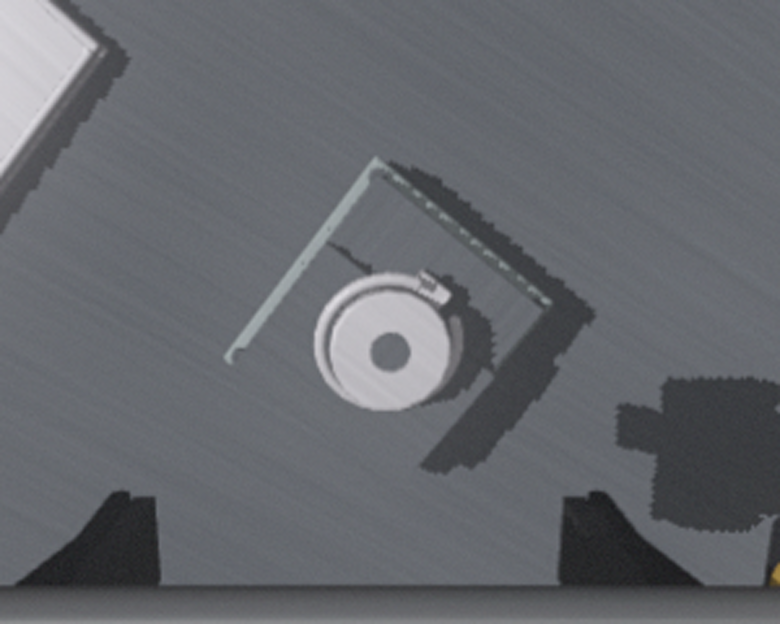

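{"fn": "servo_tool", "kwargs": {
  "moves": "0.004 0.006 0 0 0.013 -0.062 -1;0.004 0.006 0 0 0 0 -1;0 0 0.015 0 0 0 -1;0 0 0.015 0 0 0 -1;0 0 0.015 0 0 0 -1;0 0 0.015 0 0 0 -1;0 0 0.01 0 0 0 -1;0 0 0.01 0 0 0 -1;0 0 0 0 0 0 -1"
}}

```text
time_s: 22.02
tool_pos: [0.5062, 0.0328, 0.1532]
tool_rot: [179.9, -0.1, 33.4]
force: [-0.2, 0.8, 0.0]
grip_width: 0.0871
```

Run:
```python
from h import *
delta([.5033,.0342,.066],32.7)
```

```text
turn(scale) [ 0.003 -0.004  0.025]
shift [-0.0018 -0.0029  0.0872] norm 0.0872 q7 -60.2 pos [0.5062 0.0328 0.1532] rot [ 1.7991e+02 -1.2000e-01  3.3430e+01] f [-0.15  0.8   0.02] t 22.0167 g 0.0871
```

{"fn": "servo_tool", "kwargs": {
  "moves": "-0.001 -0.003 0.01 0 0 0.02 -1;0 0 0.012 0 0 0 -1;0 0 0.012 0 0 0 -1;0 0 0.01 0 0 0 -1;0 0 0.008 0 0 0 -1;0 0 0 0 0 0 -1"
}}

```text
time_s: 22.52
tool_pos: [0.5053, 0.0359, 0.0992]
tool_rot: [179.9, -0.3, 32.8]
force: [-0.7, 0.1, -0.3]
grip_width: 0.0871
```

Run:
```python
from h import *
delta([.5033,.0342,.066],32.7)
```

```text
turn(scale) [ 0.005 -0.012  0.004]
shift [-0.0028  0.0002  0.0332] norm 0.0333 q7 -58.5 pos [0.5053 0.0359 0.0992] rot [179.86  -0.34  32.81] f [-0.72  0.14 -0.29] t 22.5167 g 0.0871
```

Tips (z 0.088) still clear; fingers' inner clearance is 13 mm each side of the ring. Continue.

{"fn": "servo_tool", "kwargs": {
  "moves": "-0.002 0 0.007 0 -0.012 0 -1;0 0 0.008 0 0 0 -1;0 0 0.008 0 0 0 -1;0 0 0.003 0 0 0 -1;0 0 0 0 0 0 -1"
}}

```text
time_s: 22.93
tool_pos: [0.5044, 0.0349, 0.0714]
tool_rot: [179.8, -0.1, 32.8]
force: [-0.1, 0.5, 0.6]
grip_width: 0.0869
```

Run:
```python
from h import *
delta([.5033,.0342,.066],32.7)
```

```text
turn(scale) [ 0.006 -0.002  0.004]
shift [-0.0013 -0.      0.0054] norm 0.0056 q7 -56.8 pos [0.5044 0.0349 0.0714] rot [ 1.7983e+02 -5.0000e-02  3.2810e+01] f [-0.05  0.54  0.65] t 22.9333 g 0.0869
```

{"fn": "servo_tool", "kwargs": {
  "moves": "-0.001 0 0.002 0 0 0 -1;0 0 0.002 0 0 0 -1;0 0 0.001 0 0 0 -1;0 0 0 0 0 0 -1"
}}

```text
time_s: 23.27
tool_pos: [0.504, 0.0343, 0.0662]
tool_rot: [179.8, -0.1, 32.8]
force: [0.1, -0.2, 0.2]
grip_width: 0.087
```

Run:
```python
from h import *
delta([.5033,.0342,.066],32.7)
c=cam('scene'); save(c,'s13',(240,130,330,220),7)
c=cam('side'); save(c,'d13',(170,180,250,250),7)
```

```text
turn(scale) [ 0.006 -0.003  0.003]
shift [-0.0006 -0.0003  0.0002] norm 0.0007 q7 -56.5 pos [0.504  0.0343 0.0662] rot [ 1.7981e+02 -9.0000e-02  3.2800e+01] f [ 0.07 -0.25  0.21] t 23.2667 g 0.087
```

View pics/s13.png

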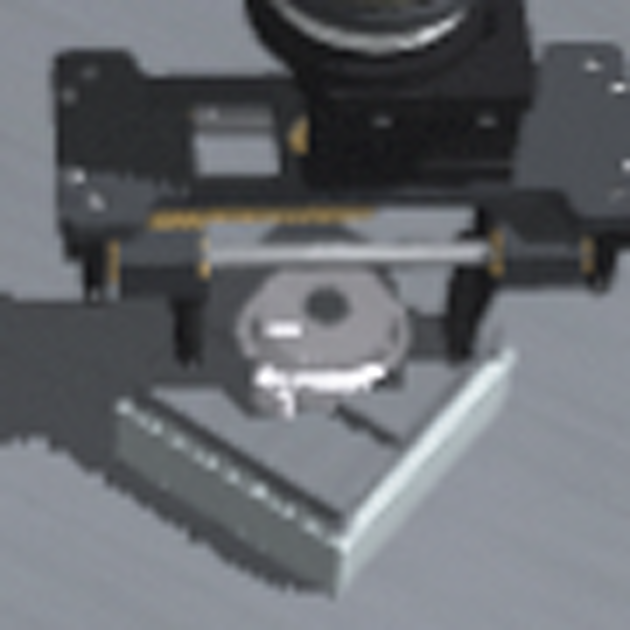

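View pics/d13.png

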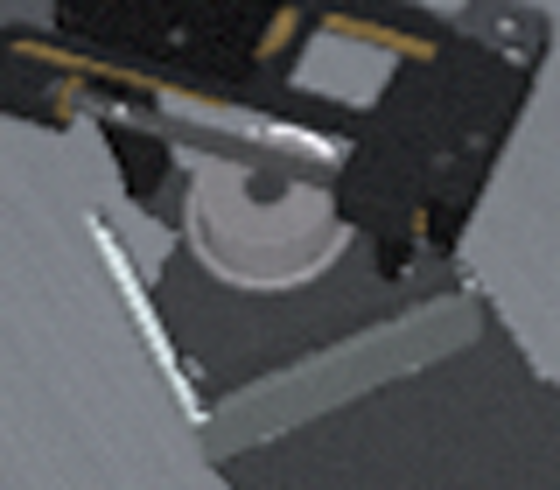

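{"fn": "servo_tool", "kwargs": {
  "moves": "0 0 0 0 0 0 1;0 0 0 0 0 0 1;0 0 0 0 0 0 1;0 0 0 0 0 0 1;0 0 0 0 0 0 1;0 0 0 0 0 0 1;0 0 0 0 0 0 1;0 0 0 0 0 0 1",
  "squeeze": 15
}}

```text
time_s: 24.03
tool_pos: [0.5047, 0.0345, 0.0672]
tool_rot: [179.8, -0.2, 32.8]
force: [0.2, 0.3, -0.3]
grip_width: 0.0586
```

Run:
```python
from h import *
delta([.5033,.0342,.066],32.7)
c=cam('scene'); save(c,'s14',(240,130,330,220),7)
```

```text
turn(scale) [ 0.007 -0.007  0.004]
shift [-0.0014 -0.0005  0.0012] norm 0.0019 q7 -56.5 pos [0.5047 0.0345 0.0672] rot [179.8   -0.2   32.81] f [ 0.22  0.34 -0.35] t 24.0333 g 0.0586
```

View pics/s14.png

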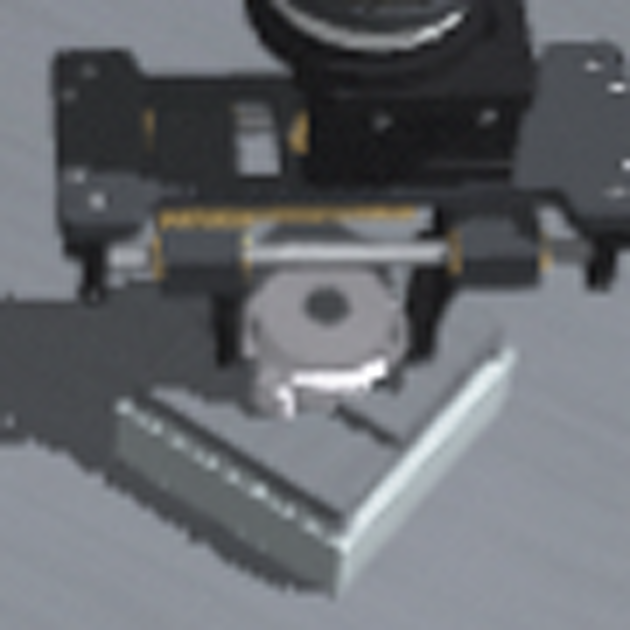

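{"fn": "servo_tool", "kwargs": {
  "moves": "0 0 0 0 0 0 1;0 0 0 0 0 0 1;0 0 -0.003 0 0 0 1;0 0 -0.003 0 0 0 1;0 0 0 0 0 0 1"
}}

```text
time_s: 24.5
tool_pos: [0.5047, 0.0346, 0.0736]
tool_rot: [179.8, -0.2, 32.8]
force: [0.1, 0.0, -0.1]
grip_width: 0.0588
```

Run:
```python
from h import *
delta([.5033,.0342,.075],32.7)
c=cam('scene'); save(c,'s15',(240,130,330,220),7)
c=cam('wrist'); save(c,'w15',(150,100,400,384),2)
```

```text
turn(scale) [ 0.007 -0.007  0.004]
shift [-0.0014 -0.0004 -0.0014] norm 0.002 q7 -56.9 pos [0.5047 0.0346 0.0736] rot [179.8   -0.19  32.81] f [ 0.06  0.02 -0.14] t 24.5 g 0.0588
```

View pics/s15.png

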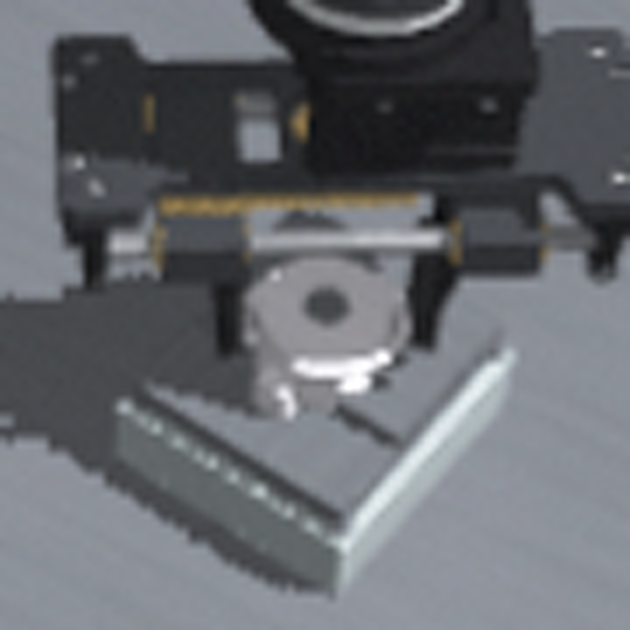

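View pics/w15.png

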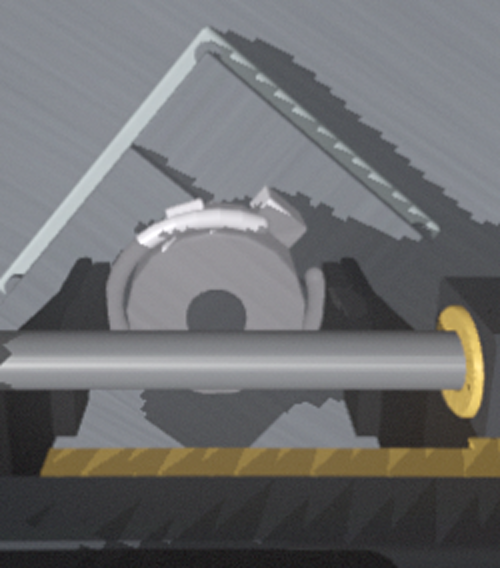

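{"fn": "servo_tool", "kwargs": {
  "moves": "0 0 -0.004 0 0 0 1;0 0 -0.006 0 0 0 1;0 0 -0.006 0 0 0 1;0 0 -0.006 0 0 0 1;0 0 -0.006 0 0 0 1;0 0 -0.006 0 0 0 1;0 0 -0.008 0 0 0 1;0 0 -0.008 0 0 0 1;0 0 0 0 0 0 1"
}}

```text
time_s: 25.35
tool_pos: [0.5044, 0.0344, 0.1293]
tool_rot: [179.8, -0.2, 32.8]
force: [0.6, -0.1, -0.2]
grip_width: 0.0587
```

Run:
```python
from h import *
delta([.5033,.0342,.075],32.7)
c=cam('scene'); save(c,'s16',(240,110,330,200),7)
c=cam('wrist'); save(c,'w16',(150,100,400,384),2)
```

```text
turn(scale) [ 0.007 -0.008  0.003]
shift [-0.0013 -0.0007  0.0543] norm 0.0543 q7 -60.2 pos [0.5044 0.0344 0.1293] rot [179.8   -0.23  32.78] f [ 0.62 -0.13 -0.22] t 25.35 g 0.0587
```

View pics/s16.png

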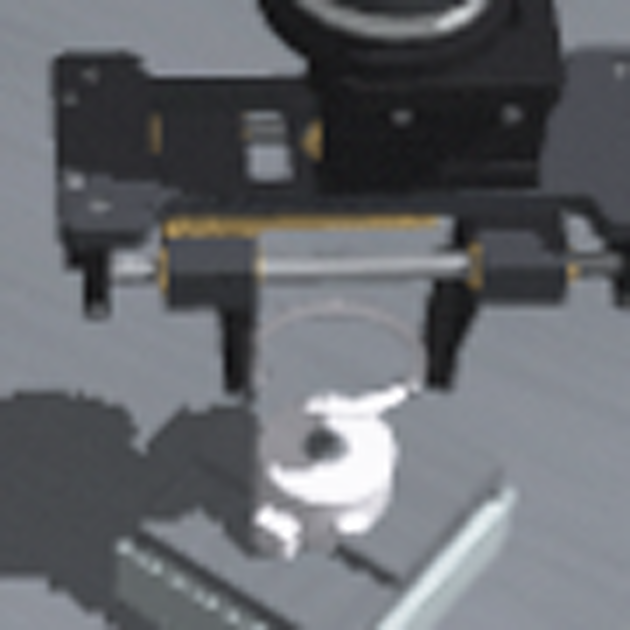

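View pics/w16.png

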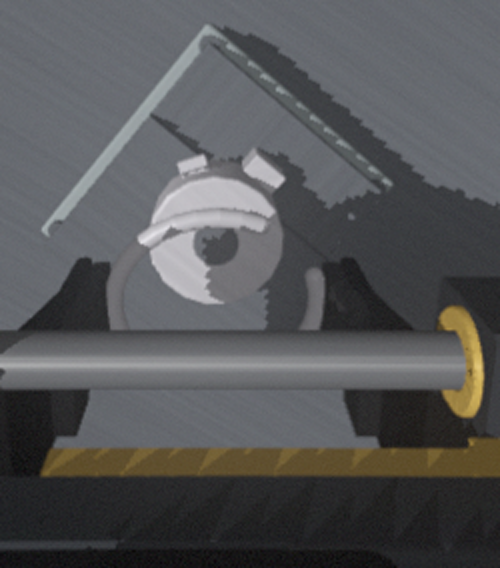

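{"fn": "servo_tool", "kwargs": {
  "moves": "0 0 -0.008 0 0 0 1;0 0 -0.01 0 0 0 1;0 0 -0.01 0 0 0 1;0 0 -0.005 0 0 0 1;0 0 0 0 0 0 1"
}}

```text
time_s: 25.87
tool_pos: [0.5026, 0.0342, 0.1633]
tool_rot: [179.9, 0.0, 32.8]
force: [0.2, -0.9, -0.8]
grip_width: 0.0587
```

Run:
```python
from h import *
import pickle
delta([.4825,.2855,.16],32.7)
T,o=tool()
for n in('wrist','scene','side'):
    c=cam(n); P=cloud(c)
    Q=(P-T[:3,3])@T[:3,:3]  # tool coords
    im=c['img'].astype(int); 
    r=np.hypot(Q[...,0],Q[...,1])
    m=(abs(Q[...,1])<.0285)&(r<.036)&(abs(Q[...,2])<.022)
    q=Q[m]; print(n,m.sum())
    if m.sum()>10:
        for lo in np.arange(-.032,.033,.008):
            s=(q[:,0]>=lo)&(q[:,0]<lo+.008)
            if s.sum()>2: print(lo.round(3),s.sum(),np.percentile(q[s][:,2],[5,50,95]).round(4), np.abs(q[s][:,1]).max().round(3))
```

```text
turn(scale) [0.005 0.001 0.002]
shift [ 0.1191 -0.2222  0.0027] norm 0.2522 q7 -62.0 pos [0.5026 0.0342 0.1633] rot [1.7985e+02 2.0000e-02 3.2770e+01] f [ 0.23 -0.86 -0.79] t 25.8667 g 0.0587
wrist 1277
-0.016 23 [0.0068 0.0081 0.0098] 0.028
-0.008 175 [0.0034 0.006  0.0078] 0.028
0.0 184 [0.0017 0.0038 0.0061] 0.028
0.008 179 [-0.0001  0.0016  0.0054] 0.028
0.016 320 [-0.0016 -0.0003  0.0016] 0.024
0.024 396 [-0.0019 -0.0007  0.0012] 0.015
scene 112
-0.032 21 [0.0102 0.0127 0.0152] 0.014
-0.024 20 [0.0086 0.0112 0.0128] 0.022
-0.016 12 [0.0071 0.0085 0.0118] 0.028
-0.008 6 [0.0041 0.0087 0.0111] 0.028
0.0 6 [0.0035 0.0048 0.0069] 0.028
0.008 9 [0.0003 0.0045 0.0074] 0.027
0.016 8 [0.0001 0.0013 0.0032] 0.022
0.024 30 [-0.0019  0.0002  0.0047] 0.017
side 100
-0.032 38 [0.0089 0.011  0.0141] 0.021
-0.024 21 [0.0075 0.0087 0.011 ] 0.026
-0.016 15 [0.0043 0.0073 0.0092] 0.028
-0.008 8 [0.0033 0.0045 0.0076] 0.028
0.0 5 [0.0012 0.0031 0.0041] 0.028
0.008 11 [0.0005 0.0019 0.0036] 0.027
```

{"fn": "servo_tool", "kwargs": {
  "moves": "0.006 -0.011 0 0 0 0 1;0.012 -0.022 0 0 0 0 1;0.012 -0.022 0 0 0 0 1;0.012 -0.022 0 0 0 0 1;0.012 -0.022 0 0 0 0 1;0.012 -0.022 0 0 0 0 1;0.012 -0.022 0 0 0 0 1;0.012 -0.022 0 0 0 0 1;0.012 -0.022 0 0 0 0 1;0.012 -0.022 0 0 0 0 1;0.006 -0.011 0 0 0 0 1;0 0 0 0 0 0 1;0 0 0 0 0 0 1"
}}

```text
time_s: 27.1
tool_pos: [0.4796, 0.2907, 0.1527]
tool_rot: [179.8, 0.9, 32.4]
force: [-0.6, -1.0, 0.7]
grip_width: 0.0586
```

Run:
```python
from h import *
delta([.4825,.2855,.06],32.7)
```

```text
turn(scale) [ 0.007  0.031 -0.01 ]
shift [0.0011 0.0056 0.0928] norm 0.0929 q7 -86.3 pos [0.4796 0.2907 0.1527] rot [179.8    0.89  32.43] f [-0.57 -0.96  0.68] t 27.1 g 0.0586
```

{"fn": "servo_tool", "kwargs": {
  "moves": "0 0.005 0 0.007 0.03 -0.01 1;0 0 0.01 0 0 0 1;0 0 0.015 0 0 0 1;0 0 0.015 0 0 0 1;0 0 0.015 0 0 0 1;0 0 0.015 0 0 0 1;0 0 0.01 0 0 0 1;0 0 0 0 0 0 1;0 0 0 0 0 0 1"
}}

```text
time_s: 27.85
tool_pos: [0.4864, 0.2686, 0.0674]
tool_rot: [179.8, -0.0, 31.5]
force: [-0.1, -0.2, 0.3]
grip_width: 0.0588
```

Run:
```python
from h import *
delta([.4825,.2855,.02],32.7)
c=cam('scene'); save(c,'s17',(320,150,440,270),5)
```

```text
turn(scale) [ 0.006 -0.001 -0.041]
shift [ 0.0055 -0.0166  0.0473] norm 0.0505 q7 -82.4 pos [0.4864 0.2686 0.0674] rot [ 1.7984e+02 -3.0000e-02  3.1510e+01] f [-0.08 -0.22  0.31] t 27.85 g 0.0588
```

View pics/s17.png

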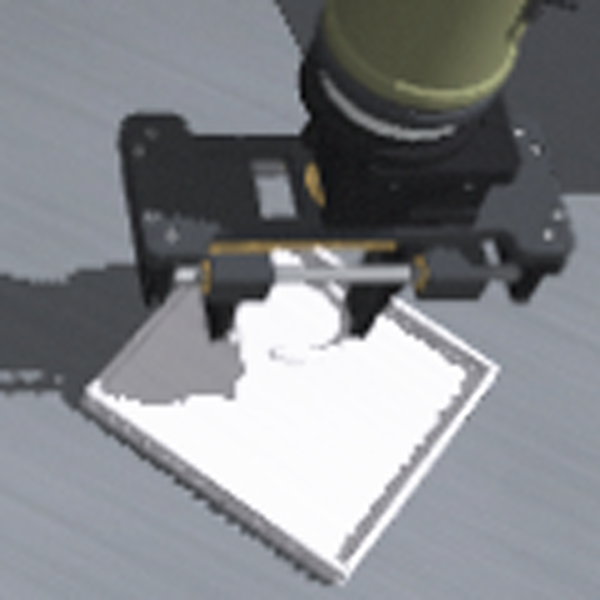

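Correct the lateral drift, then descend in small steps.

{"fn": "servo_tool", "kwargs": {
  "moves": "0.003 -0.008 0 0 0 -0.02 1;0.002 -0.008 0 0 0 0 1;0 0 0 0 0 0 1;0 0 0 0 0 0 1"
}}

```text
time_s: 28.23
tool_pos: [0.4836, 0.2874, 0.0703]
tool_rot: [179.9, -0.3, 32.1]
force: [0.4, 0.1, -0.6]
grip_width: 0.0584
```

Run:
```python
from h import *
delta([.4825,.2855,.02],32.7)
```

```text
turn(scale) [ 0.003 -0.011 -0.02 ]
shift [-0.0022  0.001   0.0503] norm 0.0503 q7 -83.6 pos [0.4836 0.2874 0.0703] rot [179.9   -0.32  32.12] f [ 0.43  0.11 -0.58] t 28.2333 g 0.0584
```

{"fn": "servo_tool", "kwargs": {
  "moves": "0 0 0.006 0 0 0 1;0 0 0.008 0 0 0 1;0 0 0.008 0 0 0 1;0 0 0.008 0 0 0 1;0 0 0.007 0 0 0 1;0 0 0.003 0 0 0 1;0 0 0 0 0 0 1"
}}

```text
time_s: 28.82
tool_pos: [0.4834, 0.2883, 0.026]
tool_rot: [179.9, -0.3, 32.2]
force: [-0.3, 0.1, -1.6]
grip_width: 0.0582
```

Run:
```python
from h import *
delta([.4825,.2855,.02],32.7)
```

```text
turn(scale) [ 0.004 -0.011 -0.017]
shift [-0.0023  0.0019  0.0059] norm 0.0066 q7 -81.9 pos [0.4834 0.2883 0.026 ] rot [179.9   -0.32  32.22] f [-0.33  0.06 -1.55] t 28.8167 g 0.0582
```

{"fn": "servo_tool", "kwargs": {
  "moves": "0 0 0.003 0 0 0 1;0 0 0.002 0 0 0 1;0 0 0.001 0 0 0 1",
  "squeeze": 8
}}

```text
time_s: 29.07
tool_pos: [0.4835, 0.2878, 0.0191]
tool_rot: [179.9, -0.3, 32.2]
force: [-0.1, -0.4, 0.2]
grip_width: 0.0592
```

{"fn": "servo_tool", "kwargs": {
  "moves": "0 0 0.001 0 0 0 1;0 0 0.001 0 0 0 1"
}}

```text
time_s: 29.23
tool_pos: [0.484, 0.288, 0.0173]
tool_rot: [179.9, -0.3, 32.2]
force: [0.2, 0.4, -0.4]
grip_width: 0.0589
```

Run:
```python
from h import *
delta([.4825,.2855,.02],32.7)
c=cam('wrist'); save(c,'w18',(150,100,400,384),2)
```

```text
turn(scale) [ 0.004 -0.012 -0.018]
shift [-0.0025  0.0013 -0.0027] norm 0.0039 q7 -81.5 pos [0.484  0.288  0.0173] rot [179.89  -0.34  32.18] f [ 0.21  0.43 -0.37] t 29.2333 g 0.0589
```

View pics/w18.png

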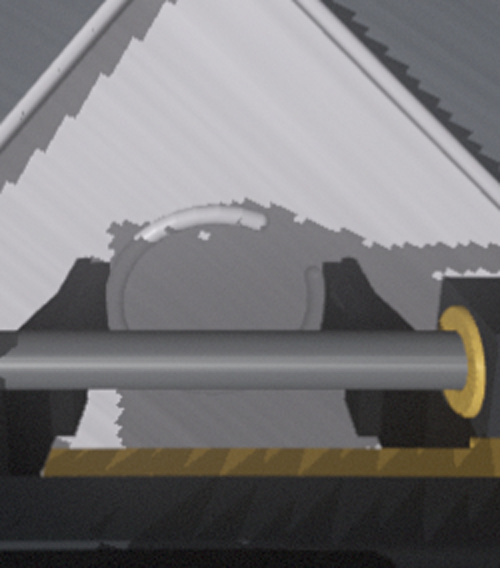

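Keep lowering 0.5–1 mm at a time until floor contact.

{"fn": "servo_tool", "kwargs": {
  "moves": "0 0 0.001 0 0 0 1;0 0 0.0005 0 0 0 1"
}}

```text
time_s: 29.45
tool_pos: [0.4843, 0.2882, 0.0161]
tool_rot: [179.9, -0.4, 32.2]
force: [0.3, 0.1, 0.9]
grip_width: 0.059
```

{"fn": "servo_tool", "kwargs": {
  "moves": "0 0 0.001 0 0 0 1;0 0 0.0005 0 0 0 1"
}}

```text
time_s: 29.62
tool_pos: [0.4845, 0.2883, 0.0155]
tool_rot: [179.9, -0.4, 32.2]
force: [-2.3, -1.4, 5.9]
grip_width: 0.0589
```

{"fn": "servo_tool", "kwargs": {
  "moves": "0 0 -0.0005 0 0 0 1;0 0 0 0 0 0 1",
  "squeeze": 3
}}

```text
time_s: 29.78
tool_pos: [0.4847, 0.2883, 0.0163]
tool_rot: [179.9, -0.4, 32.2]
force: [-0.2, 0.0, -0.4]
grip_width: 0.0595
```

Run:
```python
from h import *
delta([.4825,.2855,.02],32.7)
c=cam('wrist'); save(c,'w19',(150,100,400,384),2)
```

```text
turn(scale) [ 0.003 -0.015 -0.018]
shift [-0.0033  0.0012 -0.0037] norm 0.0051 q7 -81.4 pos [0.4847 0.2883 0.0163] rot [179.93  -0.43  32.17] f [-0.25  0.02 -0.35] t 29.7833 g 0.0595
```

{"fn": "servo_tool", "kwargs": {
  "moves": "0 0 0 0 0 0 -0.43;0 0 0 0 0 0 -0.47;0 0 0 0 0 0 -0.52;0 0 0 0 0 0 -0.6;0 0 0 0 0 0 -0.7;0 0 0 0 0 0 -0.7;0 0 0 0 0 0 -0.7"
}}

```text
time_s: 30.42
tool_pos: [0.4844, 0.2885, 0.0158]
tool_rot: [179.9, -0.4, 32.2]
force: [0.1, 0.2, 0.3]
grip_width: 0.0735
```

Run:
```python
from h import *
delta([.4825,.2855,.02],32.7)
c=cam('wrist'); save(c,'w20',(150,100,400,384),2)
```

```text
turn(scale) [ 0.003 -0.014 -0.018]
shift [-0.0032  0.0015 -0.0043] norm 0.0055 q7 -81.4 pos [0.4844 0.2885 0.0158] rot [179.92  -0.41  32.19] f [0.11 0.21 0.26] t 30.4167 g 0.0735
```

View pics/w20.png

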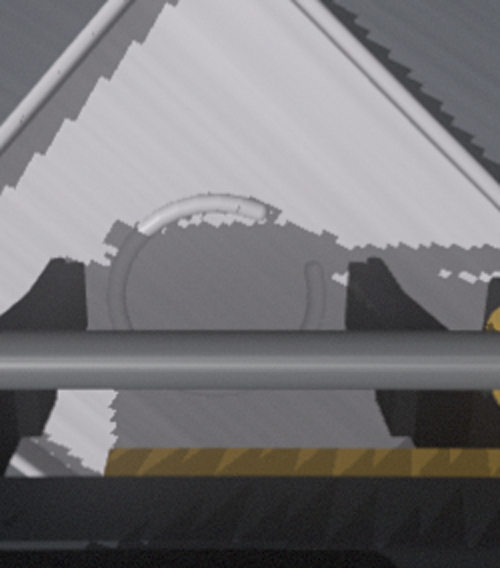

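Ring lies in the tray with the fingers free of it. Withdraw straight up.

{"fn": "servo_tool", "kwargs": {
  "moves": "0 0 -0.004 0 0 0 -0.7;0 0 -0.006 0 0 0 -0.7;0 0 -0.01 0 0 0 -0.7;0 0 -0.02 0 0 0 -0.7;0 0 -0.03 0 0 0 -0.7;0 0 -0.03 0 0 0 -0.7;0 0 -0.03 0 0 0 -0.7;0 0 -0.03 0 0 0 -0.7;0 0 -0.02 0 0 0 -0.7;0 0 0 0 0 0 -0.7;0 0 0 0 0 0 -0.7;0 0 0 0 0 0 -0.7"
}}

```text
time_s: 31.47
tool_pos: [0.4837, 0.2865, 0.2128]
tool_rot: [180.0, -0.7, 32.0]
force: [1.1, 0.0, -0.3]
grip_width: 0.0739
```

Run:
```python
from h import *
delta([.4825,.2855,.02],32.7)
print(env.get_obs()['joint_velocities'].round(2))
c=cam('wrist'); save(c,'w21',(120,20,420,300),2.1)
P=cloud(c); 
m=(np.hypot(P[...,0]-.4825,P[...,1]-.2855)<.055)&(P[...,2]>.0075)&(P[...,2]<.02); print(m.sum(),cv2.minEnclosingCircle((P[m][:,:2]*1000).astype(np.float32)))
q=P[m]; ct=q[:,:2].mean(0); a=np.rad2deg(np.arctan2(*(q[:,:2]-ct).T[::-1]))
print([(b,np.percentile(q[(a>=b)&(a<b+45)][:,2],90).round(4)) for b in range(-180,180,45) if ((a>=b)&(a<b+45)).sum()>3])
fl=(np.hypot(P[...,0]-.4825,P[...,1]-.2855)<.02); print('floor',np.nanmedian(P[fl][:,2]))
for n in('scene','side'):
    c=cam(n); save(c,n+'22')
```

```text
turn(scale) [ 0.001 -0.024 -0.024]
shift [-3.900e-03  1.000e-04  1.927e-01] norm 0.1928 q7 -87.5 pos [0.4837 0.2865 0.2128] rot [179.98  -0.7   32.02] f [ 1.14  0.03 -0.32] t 31.4667 g 0.0739
[ 0.06 -0.44 -0.03  0.52  0.04  0.27 -0.17]
400 ((483.5260925292969, 288.44482421875), 30.09977912902832)
[(-180, np.float64(0.0094)), (-135, np.float64(0.0092)), (-90, np.float64(0.0093)), (-45, np.float64(0.0091)), (0, np.float64(0.0092)), (45, np.float64(0.0094)), (90, np.float64(0.0094)), (135, np.float64(0.0093))]
floor 0.003466435717566274
```

View pics/w21.png

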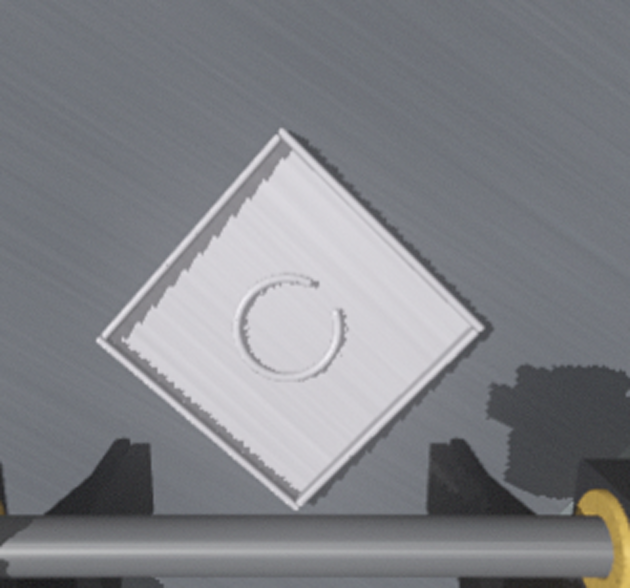

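View pics/scene22.png

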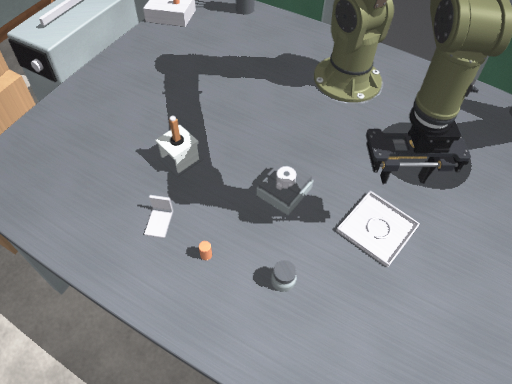

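View pics/side22.png

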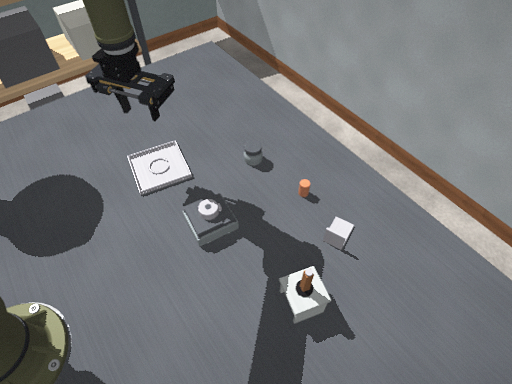

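The ring lies flat in the tray: its top height is even at 9.1–9.4 mm all round, and the wire is 5 mm on a floor about 4 mm up. The pick is upright in its stand and the bystanders have not moved. Handing in.

```bash
python3 -c "
from cell import env
print(env.sign_off())"
```

```text
the job is handed in; nothing more can be done
None
```

The job is done and handed in at about 31.5 s of the 72 s allowed.

- **Freeing the ring:** I took the pick from its stand and felt the step with the toe (about 6 N). I slid the toe under the locked end and lifted in 2 mm steps. The force readings between steps reached about 7 N before the end snapped over the shoulder.
- **Pick:** I put it back in its slot with the guard seated; the highest reading while seating was about 10 N. In the pictures it stands upright.
- **Ring:** I gripped it across its level line at 15 N, lifted it straight off the spindle, and lowered it into the tray to light contact (about 6 N) before letting go.

The last checks agreed:

- **Ring:** it lies flat near the tray's centre, with its top between 9.1 and 9.4 mm all round. The fitted outer radius is about 30 mm.
- **Bystanders and arm:** the jar, bracket and nozzle look unmoved in the pictures, and the arm is clear at about 0.21 m.

Three readings were not quite as expected:

- **Grip on the ring:** the fingers stopped at 58.6 to 59 mm rather than the stated 61 mm, but the hold was firm.
- **Sideways drift:** the faster moves drifted sideways by up to about 17 mm, so I corrected each one before any contact.
- **Letting go:** the ring was still tilted when I released it. I reckon its high side settled several millimetres, but I did not measure that.

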